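Pack the carved slate tablets and clip the box shut

ROBOT

A 6-joint arm with a two-finger parallel gripper is mounted at the origin on the work surface. World frame = base frame: x ahead of the robot, y to its left, z up, the work surface at z = 0. Lengths are in m, angles in rad, forces in N, time in s.
With the tool pointing down it reaches from about 0.35 to 1 m from the base axis. Payload 7.1 kg.
Tool frame: the origin (TCP) lies midway between the tips of the shut fingers; the grasp point (between the pads) lies r.pinch_z behind it (r.pinch_z is the distance from the TCP to the grasp point, in m); z points along the fingers, y is the direction in which the jaws open and shut (so a half turn about z gives the same grasp; the last joint's range is limited). The gripper opens to 85 mm and grips with 20 to 120 N. Pads are 22 mm wide; open, the fingers measure 114 mm over their backs; the gripper's body (76 mm by 85 mm) begins 54 mm behind the grasp point. The pads swing forward as they close: fully open they stand 13 mm farther back than shut.
Start: joints at [1.16, 0.423, 1.63, -0, 1.089, -0.019], TCP at [0.239, 0.578, 0.231] pointing down, gripper open.
Joint ranges: [-3, 3], [-0.9, 2.11], [0.09, 2.58], [-1.31, 4.45], [0.11, 2.69], [-2.54, 2.54]. Speed limits (rad/s): [2.39, 2.39, 3.01, 3.14, 3.14, 3.14].

INTERFACE

Orientations are given as [roll, pitch, yaw] about the fixed x, y, z axes, in that order (R = Rz(yaw) Ry(pitch) Rx(roll)).
In Python, from workcell import r gives the robot as it stands.
- The arm moves only by the tool play_rows, never from a script. Its argument "increments" is a list that holds one entry, the list of rows, each a list of 7 numbers: the shift along the tool's x, y, z in cm, then the turn, a rotation vector about the tool's x, y, z in degrees, then the opening, from 0 (shut) to 1 (fully open). In form: [[[dx, dy, dz, wx, wy, wz, hand], ...]]. A call has 1 to 12 rows; each row shifts and turns the commanded pose from where the row before left it, along the tool's axes as they then stand; what a row does not reach is not made up. A row lasts 1/10 s, in which the tool goes at most 50 mm and 8.59 degrees, less where a joint would pass 70% of its speed; a pose out of reach is approached as far as the arm can. A call with a gripper value outside its range is refused whole. The fingers move at their own pace and stop on an object; "newtons" is the grip in N (left out, the last holds). Time passes only in rows, so rows that do not move let the fingers close. It gives the time, the measured TCP pose, the force and the opening at its end, in the units of the state.
- r.sense(): the state, without advancing time (a new reading comes with each control period).
- r.read_camera(name): name is "scene" or "side" or "wrist"; returns the picture (400x640x3 uint8, red, green, blue); there is no depth.
- r.calibration(name): a dict with "fx", "fy", "cx", "cy" (pixels), "dist_coeffs" ([k1, k2, p1, p2, k3] as OpenCV has them; the pictures are not rectified), "rvec" (rotation vector, rad) and "tvec" (3), from world to camera coordinates, as OpenCV has them. Camera axes: x right, y down, z forward; pixel columns grow to the right and rows downward; lengths in m; the calibration is good to about 2 mm. A picture is of the moment at which its call begins: read the wrist's pose just before it. calibration takes no time and is no camera call; for the wrist camera it gives the pose at the moment of the call.
- r.job_done(): hands the job in, once; it reports no verdict.
The state is a dict: "clock": time; "joint_positions": joint angles; "qvel": joint speeds; "tau": joint torques, N m; "tool_pos": TCP position; "orientation": TCP orientation; "ft_force": force on the tool from outside, world axes, zero at the start; "ft_torque": the same for the moment, N m; "gripper_width": finger opening in m.
Only numpy, scipy, OpenCV 4.12 (cv2) and the standard library are available. Lean on these libraries where they do the work, as an engineer would, in place of code of your own. Each camera call takes 0.05 s, during which the arm holds its last target. There are 200 camera calls.

TASK

Pack the order: lay every finished slate tablet flat on the floor of the grey box, none on top of another, while it is still open. Then put the lid on by hooking its lip under the box's ledge at a tilt and swinging it down until it sits flush on the rim. Snap the four clips down over it in opposite-corner order (one corner, the corner diagonally across from it, then the other two), all fully home, and leave the other things on the bench where they are.

Things in the scene. Friction and masses are not known exactly. Their poses are not given: they have to be found in the camera images.
- box: Grey plastic packing box, fixed to the table, open at the top, clips along its left and right sides. Origin: centre of its underside; x points from the near (ledge) side to the far side, y to its left, z up. Outside 170 (x) by 220 mm (y); rim 55 mm above the origin. Near wall 15 mm thick, other walls 5 mm.
- box_floor (a point): Middle of the box's inside floor, at x = 5, y = 0, z = 5 mm in the box's frame; the inside is 150 mm (x) by 210 mm (y) and 50 mm deep. Up to six tablets fit flat, their length along x: two rows 72 mm apart in x, three in each row 60 mm apart in y.
- box_ledge (a point): Middle of the free edge of the ledge over the box's near rim, on its underside: x = -73, y = 0, z = 65 mm in the box's frame. The ledge is 150 mm long (y) and 4 mm thick; below it is a slot 10 mm high over the rim, closed at the back 12 mm behind this edge (x = -85 mm).
- lid_handle (a point): Point on the handle of the loose grey lid (about 220 g). Axes: x from the lip edge to the opposite edge, y along the handle, z up. The handle is an upright bar 14 mm thick (x), 70 mm long (y), 36 mm tall on the middle of the plate; the point is 22 mm above the plate's top, 35 mm above the table at first. Fully seated it is at x = 0, y = 0 (play 4 mm), z = 82 mm in the box's frame.
- lid_lip (a point): Middle of the lid's lip, the bottom corner of the plate edge that goes under the ledge: 83 mm towards -x and 27 mm below the handle point. The plate is 5 mm thick, 216 mm wide (y), 169 mm long (x). At first the lid lies handle up, lip towards the robot. Raise the opposite edge about 0.3 rad (17 degrees) to enter the lip 10 mm under the ledge, then swing down.
- lid_rib (a point): Bottom of the locating rib under the lid's edge opposite the lip. Ribs are 8 mm deep below the plate and go inside the box; this one's outer face is 76.5 mm towards +x of the handle point, two more along the sides have outer faces at y = +-101 mm. They stop the lid from sliding in level; the lid lies on them on the table.
- clip_near_left (a joint): Black clip at the near end of the box's left side, hinged along the box's x at x = -45 mm, y = +118 mm, z = 52 mm in its frame; a plate 26 mm wide, 5 thick, reaching 40 mm from the hinge axis, its outer face (top when shut) 15 mm off it. Rad: 0 open, leaning outward 0.33 past upright; 1.9 shut, lying level over the lid's edge. A spring snaps it shut above 1.0, open below; 6 N at its free end moves it.
- clip_far_right (a joint): Black clip at the far end of the box's right side, hinged along the box's x at x = +45 mm, y = -118 mm, z = 52 mm in its frame; a plate 26 mm wide, 5 thick, reaching 40 mm from the hinge axis, its outer face (top when shut) 15 mm off it. Rad: 0 open, leaning outward 0.33 past upright; 1.9 shut, lying level over the lid's edge. A spring snaps it shut above 1.0, open below; 6 N at its free end moves it.
- clip_near_right (a joint): Black clip at the near end of the box's right side, hinged along the box's x at x = -45 mm, y = -118 mm, z = 52 mm in its frame; a plate 26 mm wide, 5 thick, reaching 40 mm from the hinge axis, its outer face (top when shut) 15 mm off it. Rad: 0 open, leaning outward 0.33 past upright; 1.9 shut, lying level over the lid's edge. A spring snaps it shut above 1.0, open below; 6 N at its free end moves it.
- clip_far_left (a joint): Black clip at the far end of the box's left side, hinged along the box's x at x = +45 mm, y = +118 mm, z = 52 mm in its frame; a plate 26 mm wide, 5 thick, reaching 40 mm from the hinge axis, its outer face (top when shut) 15 mm off it. Rad: 0 open, leaning outward 0.33 past upright; 1.9 shut, lying level over the lid's edge. A spring snaps it shut above 1.0, open below; 6 N at its free end moves it.
- tablet1_centre (a point): Centre of a small finished slate tablet, gabled (one pointed end), 64 mm long (x, point at +x), 36 mm wide (y), 12 mm thick (z), 70 g, lying flat on the table to the left of the box. Three to five tablets are present (None: absent). Rough, larger slates without the carved ring are not tablets.
- tablet2_centre (a point): Centre of a small finished slate tablet, gabled (one pointed end), 64 mm long (x, point at +x), 36 mm wide (y), 12 mm thick (z), 70 g, lying flat on the table to the left of the box. Three to five tablets are present (None: absent). Rough, larger slates without the carved ring are not tablets.
- tablet3_centre (a point): Centre of a small finished slate tablet, gabled (one pointed end), 64 mm long (x, point at +x), 36 mm wide (y), 12 mm thick (z), 70 g, lying flat on the table to the left of the box. Three to five tablets are present (None: absent). Rough, larger slates without the carved ring are not tablets.
- tablet4_centre (a point): Centre of a small finished slate tablet, gabled (one pointed end), 64 mm long (x, point at +x), 36 mm wide (y), 12 mm thick (z), 70 g, lying flat on the table to the left of the box. Three to five tablets are present (None: absent). Rough, larger slates without the carved ring are not tablets.
- tablet5_centre (a point): Centre of a small finished slate tablet, gabled (one pointed end), 64 mm long (x, point at +x), 36 mm wide (y), 12 mm thick (z), 70 g, lying flat on the table to the left of the box. Three to five tablets are present (None: absent). Rough, larger slates without the carved ring are not tablets.
- hammer: a hammer, bystander: leave it where it is; origin at its underside or handle.
- brush: a brush, bystander: leave it where it is; origin at its underside or handle.
- chisel: a chisel with a handle, bystander: leave it where it is; origin at its underside or handle.
- mug: a white mug, bystander: leave it where it is; origin at its underside or handle.
- paint_jar: a small glass jar with white cap, bystander: leave it where it is; origin at its underside or handle.
- offcut: a rough slate offcut about 110 mm across, bystander: leave it where it is; origin at its underside or handle.
- chip: a rough slate chip about 65 mm long, bystander: leave it where it is; origin at its underside or handle.
There are look-alikes about, which are no part of the job. What is shaped like the part that bears tablet1_centre but purple or red is not meant. What is shaped like the part that bears tablet5_centre but green is not meant.

How it is judged:
By the outcome, as a careful person would: the job done as asked, in the order asked, and still so for the second after the job is handed in, with the robot touching nothing.
Of tablet1, tablet2, tablet3, tablet4, tablet5 only 3 to 5 are there at a start; the rules pass over those that are not, and their reading is None.
At some moment in a run one of tablet1, tablet2, tablet3, tablet4, tablet5, lid may be knocked a few centimetres aside while the robot is not near it.
It also fails if it takes over 210 s, if anything falls off the work surface, if the arm or the gripper's body presses on something with over 40 N, if the wrist force passes 120 N, or if a joint passes its speed limit or range.

## Working session

There is one attempt and no reset: what is moved stays moved. The work goes in short steps, Python scripts to look and compute and a tool call to move; the robot and the scene stay as the last step left them, time stands still between calls to the robot, and variables do not carry over. Pictures are saved under pics/ and viewed, on a budget of 14 in all, crops included, one or two more only if the job needs it, and the job is handed in when it is done.

Besides the shell and the picture viewer there is one more tool, called after "Call:" as name(argument=value, ...), one argument or row to a line, values as JSON. play_rows: Moves the arm, as the interface text tells. Its arguments: {"type":"object","properties":{"increments":{"type":"array"},"newtons":{"type":"number"}},"required":["increments"]}

```bash
mkdir -p pics; python3 - <<'E'
from workcell import r
import cv2
s=r.sense(); print(s, r.pinch_z)
for n in("scene","side","wrist"):
    c=r.calibration(n); print(n,c)
    cv2.imwrite(f"pics/{n}0.png",r.read_camera(n)[:,:,::-1])
E
```

```text
{'clock': 0.0, 'joint_positions': array([ 1.16001134e+00,  4.23862687e-01,  1.63069184e+00,  2.03939258e-05,
        1.08860539e+00, -1.90458660e-02]), 'qvel': array([-0.00187382, -0.00094278, -0.00045535, -0.00080315,  0.00151229,
       -0.00167927]), 'tau': array([ 4.76239351e-03, -5.57371652e+01, -2.81753111e+01,  1.62712822e-04,
        7.27930092e-03,  9.11234395e-06]), 'tool_pos': array([0.23840047, 0.57715001, 0.23053133]), 'orientation': array([-3.14002602e+00, -4.78985879e-05,  2.74984403e+00]), 'ft_force': array([-0.09471759,  0.5169138 , -0.61410934]), 'ft_torque': array([ 0.02403618, -0.01197016, -0.02488512]), 'gripper_width': 0.08536654511466985} 0.0187
scene {'fx': 437.8953788583006, 'fy': 437.8953788583006, 'cx': 313.30246113228003, 'cy': 194.69952770704109, 'dist_coeffs': array([-0.07141862,  0.        ,  0.        ,  0.        ,  0.        ]), 'rvec': array([ 0.77308569,  2.65719255, -1.01041053]), 'tvec': array([ 0.41159031, -0.18909974,  1.7115162 ])}
side {'fx': 428.51403523004865, 'fy': 428.51403523004865, 'cx': 319.95960479323, 'cy': 195.79492116218614, 'dist_coeffs': array([-0.00504026,  0.        ,  0.        ,  0.        ,  0.        ]), 'rvec': array([ 2.14473885, -0.87838851,  0.41893845]), 'tvec': array([-0.34025119,  0.31071073,  0.98351221])}
wrist {'fx': 277.1357039645286, 'fy': 277.1357039645286, 'cx': 319.88160614980814, 'cy': 198.9290513860773, 'dist_coeffs': array([0.00722469, 0.        , 0.        , 0.        , 0.        ]), 'rvec': array([-2.41773924, -1.61812147, -0.21759885]), 'tvec': array([-0.62447877, -0.03357261,  0.37842497])}
```

```bash
cat > h.py <<'E'
import numpy as np, cv2
from workcell import r
from scipy.spatial.transform import Rotation as Ro
def cam(n):
    c=r.calibration(n)
    K=np.array([[c['fx'],0,c['cx']],[0,c['fy'],c['cy']],[0,0,1]]);R=cv2.Rodrigues(c['rvec'])[0]
    return K,c['dist_coeffs'],c['rvec'],np.array(c['tvec']),R
def p2w(n,uv,z,C=None):
    K,D,rv,t,R=C or cam(n)
    u=cv2.undistortPoints(np.array(uv,float).reshape(-1,1,2),K,D)[:,0]
    d=np.c_[u,np.ones(len(u))]@R; o=-R.T@t
    return o+d*((z-o[2])/d[:,2])[:,None]
def w2p(n,P,C=None):
    K,D,rv,t,R=C or cam(n)
    return cv2.projectPoints(np.array(P,float).reshape(-1,1,3),rv,t,K,D)[0][:,0]
def ortho(img,n,z,x0,x1,y0,y1,s,C=None):
    # top-down: image up = +x, left = +y ; s px/m
    w,h=int((y1-y0)*s),int((x1-x0)*s)
    Y,X=np.meshgrid(y1-(np.arange(w)+.5)/s,x1-(np.arange(h)+.5)/s)
    p=w2p(n,np.c_[X.ravel(),Y.ravel(),np.full(X.size,z)],C).astype(np.float32)
    return cv2.remap(img,p[:,0].reshape(h,w),p[:,1].reshape(h,w),cv2.INTER_CUBIC)
E
cat > m.py <<'E'
import cv2,numpy as np
a=cv2.imread('pics/scene0.png');b=cv2.imread('pics/side0.png')
o=np.vstack([cv2.resize(a[:, :],(480,300)),cv2.resize(b,(480,300))])
cv2.imwrite('pics/v1.png',o)
E
echo
```

```text
(no output)
```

View pics/scene0.png

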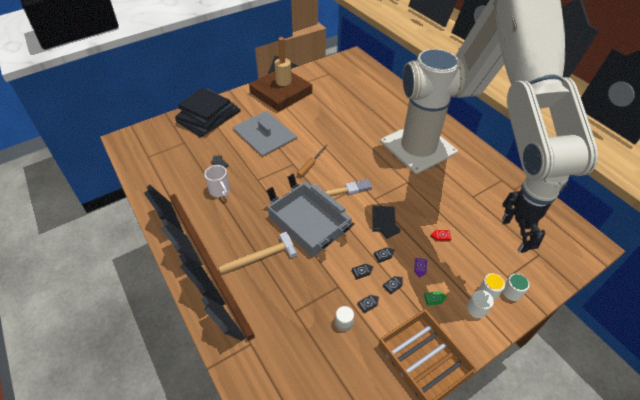

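View pics/side0.png

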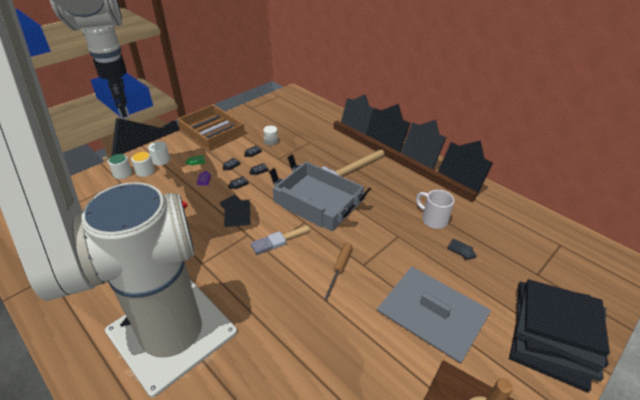

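View pics/wrist0.png

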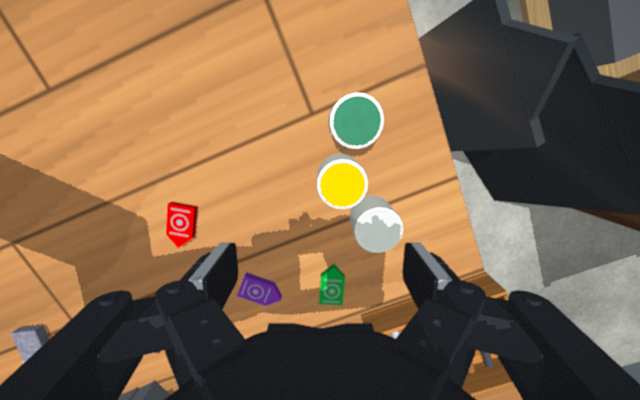

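Scene: there are four dark ringed tablets at (362,270), (384,254), (394,284) and (369,302). The red (441,235), purple (420,266) and green (435,297) ones are look-alikes. The offcut is at (384,220), and the chip is by the mug at (220,160). The box is at (310,215) and the lid at (265,132).

```bash
python3 - <<'E'
from h import *
np.set_printoptions(precision=3,suppress=True)
print(p2w('scene',[(362,270),(384,254),(394,284),(369,302),(345,318),(384,220),(217,182),(320,148),(355,187),(290,243)],0.012))
print('lid',p2w('scene',[(234,131),(263,113),(297,132),(266,153)],0.013), p2w('side',[(417,269),(489,311),(461,356),(378,316)],.013))
print('box rim',p2w('scene',[(268,211),(309,184),(351,223),(312,254)],0.055))
a=cv2.imread('pics/scene0.png')
# ortho view of tablets z=.012, and box z=.055, lid
o=ortho(a,'scene',.012,.3,.8,-.55,.55,720)
cv2.imwrite('pics/o1.png',o); print(o.shape)
E
```

```text
[[ 0.527  0.339  0.012]
 [ 0.434  0.329  0.012]
 [ 0.476  0.429  0.012]
 [ 0.574  0.436  0.012]
 [ 0.661  0.44   0.012]
 [ 0.35   0.223  0.012]
 [ 0.748 -0.237  0.012]
 [ 0.337 -0.188  0.012]
 [ 0.344  0.05   0.012]
 [ 0.661  0.135  0.012]]
lid [[ 0.574 -0.46   0.013]
 [ 0.421 -0.499  0.013]
 [ 0.364 -0.317  0.013]
 [ 0.527 -0.275  0.013]] [[ 0.545 -0.292  0.013]
 [ 0.563 -0.488  0.013]
 [ 0.413 -0.502  0.013]
 [ 0.363 -0.311  0.013]]
box rim [[ 0.671  0.014  0.055]
 [ 0.495 -0.016  0.055]
 [ 0.472  0.2    0.055]
 [ 0.639  0.233  0.055]]
(360, 792, 3)
```

View pics/o1.png

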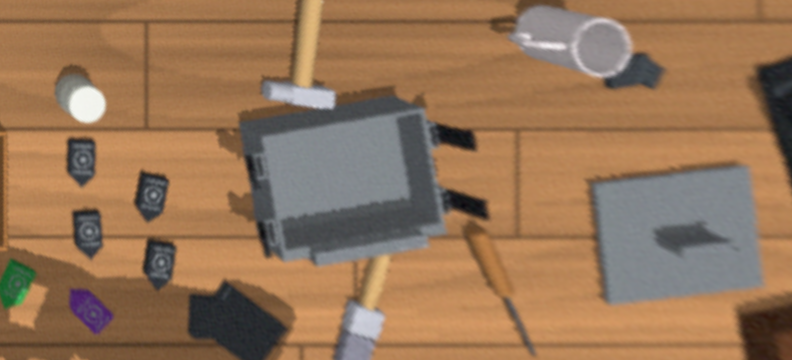

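```bash
cat >> h.py <<'E'
def pose():
    s=r.sense(); return np.array(s['tool_pos']),Ro.from_euler('xyz',s['orientation'])
def delta(p,R,tp,tR):
    """tool-frame shift in cm, rotvec deg from (p,R) to (tp,tR)"""
    return R.inv().apply(np.array(tp)-p)*100,(R.inv()*tR).as_rotvec(degrees=True)
def down(yaw_y):  # tool pointing down with tool y axis at world angle (deg)
    return Ro.from_euler('xyz',[180,0,yaw_y+90],degrees=True)
E
python3 - <<'E'
from h import *
np.set_printoptions(precision=3,suppress=True)
p,R=pose();K,D,rv,t,Rc=cam('wrist')
o=-Rc.T@t; print('cam in tool',R.inv().apply(o-p),'axes in tool',R.inv().apply(Rc).T)
print('y ang',R.apply([0,1,0]))
for tp,a in [((.45,.3,.25),101)]:
    print(delta(p,R,tp,down(a)))
E
```

```text
cam in tool [ 0.068  0.    -0.142] axes in tool [[ 0.    -0.964 -0.266]
 [ 1.     0.     0.   ]
 [-0.    -0.266  0.964]]
y ang [ 0.382  0.924 -0.001]
(array([-30.14 , -17.549,  -1.907]), array([ -0.067,  -0.02 , -33.446]))
```

Call:
play_rows(
  increments=[
    [[-2.7,-3.4,-0.9,0,0,0,1],[-2.7,-3.4,-0.9,0,0,0,1],[-2.7,-3.4,-0.9,0,0,0,1],[-2.7,-3.4,-0.9,0,0,0,1],[-2.7,-3.4,-0.9,0,0,0,1],[-2.7,-3.4,-0.9,0,0,0,1],[-2.7,-3.4,-0.9,0,0,0,1],[-2.7,-3.4,-0.9,0,0,0,1],[0,0,0,0,0,-8.4,1],[0,0,0,0,0,-8.4,1],[0,0,0,0,0,-8.4,1],[0,0,0,0,0,-8.4,1]],
  ],
)

```text
clock: 1.35
tool_pos: [0.3343, 0.2434, 0.3033]
orientation: [-3.142, -0.0, -2.941]
ft_force: [-0.8, 0.0, 0.4]
gripper_width: 0.0855
```

Call:
play_rows(
  increments=[
    [[0,0,0,0,0,0,1],[0,0,0,0,0,0,1],[0,0,0,0,0,0,1]],
  ],
)

```text
clock: 1.65
tool_pos: [0.3343, 0.2438, 0.3032]
orientation: [-3.141, -0.0, -2.95]
ft_force: [0.1, 0.6, -0.5]
gripper_width: 0.0853
```

```bash
python3 - <<'E'
from h import *
np.set_printoptions(precision=4,suppress=True)
print(pose()[0],r.sense()['orientation'])
C=cam('wrist');a=r.read_camera('wrist')[:,:,::-1].copy()
cv2.imwrite('pics/w1.png',a); np.save('w1C.npy',np.array(C,dtype=object),allow_pickle=True)
cv2.imwrite('pics/w1b.png',cv2.resize(a[:270],(800,338),interpolation=cv2.INTER_CUBIC))
E
```

```text
[0.3343 0.2438 0.3032] [-3.1415 -0.0002 -2.9497]
```

View pics/w1b.png

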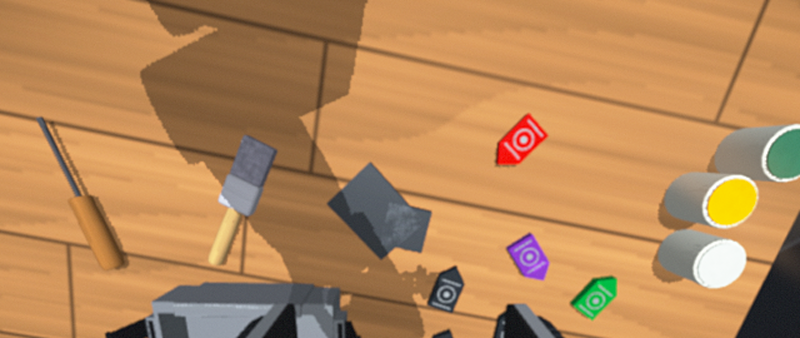

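Looking toward the robot, this view shows tablet 4 at about (447,290) and the box ledge at (240,290) in the enlarged picture. The three coloured look-alikes and the offcut are clear of them. Next I'll fit the box pose from enlarged scene and side crops.

```bash
python3 - <<'E'
from h import *
np.set_printoptions(precision=4,suppress=True)
a=cv2.imread('pics/scene0.png');b=cv2.imread('pics/side0.png')
A=cv2.resize(a[170:265,260:360],None,fx=4,fy=4,interpolation=cv2.INTER_CUBIC)
B=cv2.resize(b[150:235,270:370],None,fx=4,fy=4,interpolation=cv2.INTER_CUBIC)
o=np.zeros((380,800,3),np.uint8);o[:380,:400]=A;o[:340,400:]=B
cv2.imwrite('pics/box.png',o)
# tablets: dark blobs in hi-res ortho at z=.012
o=ortho(a,'scene',.012,.38,.64,.28,.5,2000)
g=cv2.cvtColor(o,cv2.COLOR_BGR2GRAY); m=(g<75).astype(np.uint8)
m=cv2.morphologyEx(m,cv2.MORPH_CLOSE,np.ones((25,25)))
for c in cv2.findContours(m,0,2)[0]:
    if cv2.contourArea(c)<2000: continue
    (cx,cy),(w,h),an=cv2.minAreaRect(c); M=cv2.moments(c)
    bx=cv2.boxPoints(((cx,cy),(w,h),an))
    e=[bx[1]-bx[0],bx[2]-bx[1]];e=max(e,key=np.linalg.norm)
    ang=np.degrees(np.arctan2(-e[0],-e[1]))
    print('x %.4f y %.4f'%(.64-cy/2000,.5-cx/2000),'size mm',w/2,h/2,'long axis deg',(ang+90)%180-90)
E
```

```text
x 0.3898 y 0.4315 size mm 18.5 44.0 long axis deg -90.0
x 0.4327 y 0.3304 size mm 39.942405700683594 71.1934585571289 long axis deg -8.471153
x 0.4761 y 0.4289 size mm 65.92704772949219 38.8242073059082 long axis deg 6.2258453
x 0.5266 y 0.3414 size mm 39.740577697753906 65.40198516845703 long axis deg -11.113045
x 0.5758 y 0.4380 size mm 37.317291259765625 63.527610778808594 long axis deg -2.4366455
```

View pics/box.png

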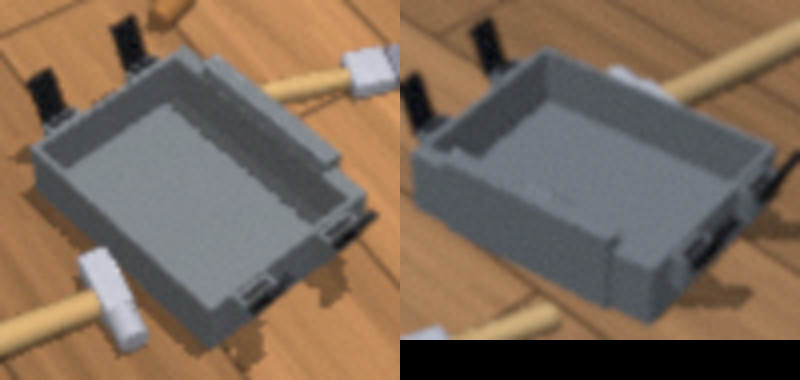

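```bash
python3 - <<'E'
from h import *
from scipy.optimize import least_squares
np.set_printoptions(precision=4,suppress=True)
L=np.array([[-85,-110],[85,-110],[85,110],[-85,110]])/1000
rim=np.c_[L,np.full(4,.055)]
bot=np.array([[85,110,0]])/1000
S=np.array([(184,48),(33,152),(209,308),(366,195),(211,346)])/4+[260,170]
D=(np.array([(652,264),(775,150),(545,50),(415,152)])-[400,0])/4+[270,150]
Cs,Cd=cam('scene'),cam('side')
def tf(q,P):
    c,s=np.cos(q[2]),np.sin(q[2]);return np.c_[q[0]+c*P[:,0]-s*P[:,1],q[1]+s*P[:,0]+c*P[:,1],P[:,2]]
fa=lambda q:(w2p('scene',tf(q,np.vstack([rim,bot])),Cs)-S).ravel()
fb=lambda q:(w2p('side',tf(q,rim),Cd)-D).ravel()
for f in(fa,fb,lambda q:np.r_[fa(q),fb(q)]):
    z=least_squares(f,[.57,.11,.2]); print(z.x,np.degrees(z.x[2]),z.fun)
E
```

```text
[0.5609 0.0912 0.1754] 10.04944088230537 [ 0.0842 -0.6375 -0.7476 -1.1355  0.394   0.7342  0.2673 -0.6641 -0.0325
  1.271 ]
[0.5605 0.0868 0.1701] 9.744171917240658 [ 0.1611  1.7195  0.7324 -1.0181  0.1968 -1.3963 -1.0743 -0.0389]
[0.5609 0.0892 0.1744] 9.990541775638853 [-0.1737 -0.9879 -1.022  -1.5539  0.0015  0.2877 -0.095  -1.0327 -0.4132
  0.8304 -0.1554  1.1749  0.1952 -1.5689 -0.3955 -1.7358 -1.4928 -0.3438]
```

```bash
cat > leg.py <<'E'
from h import *
import sys
# usage: leg.py x,y,z,alpha ...   prints tool-frame steps (translation at current angle, then turn)
s=r.sense();p=np.array(s['tool_pos']);a=(np.degrees(s['orientation'][2])-90)%360
print('now',np.round(p,4),'a %.1f'%a,'w %.4f'%s['gripper_width'],'t %.1f'%s['clock'],'j6 %.2f'%s['joint_positions'][5],'f',np.round(s['ft_force'],1))
for w in sys.argv[1:]:
    q=[float(v) for v in w.split(',')]
    d=down(a).inv().apply(np.array(q[:3])-p)*100
    print('shift cm',np.round(d,2),'len %.1f'%np.linalg.norm(d),'then wz %.1f'%-(q[3]-a)); p=np.array(q[:3]);a=q[3]
E
python3 leg.py .5266,.3414,.08,80 .5266,.3414,.002,80 .5266,.3414,.15,100 .6136,.0379,.15,100 .6136,.0379,.0075,100
```

```text
now [0.3343 0.2438 0.3032] a 101.0 w 0.0851 t 1.7 j6 -1.16 f [ 0.4 -0.7  1.4]
shift cm [-20.74   5.9   22.32] len 31.0 then wz 21.0
shift cm [-0.  -0.   7.8] len 7.8 then wz -0.0
shift cm [  0.    0.  -14.8] len 14.8 then wz -20.0
shift cm [ -3.3 -31.4  -0. ] len 31.6 then wz -0.0
shift cm [ 0.   -0.   14.25] len 14.2 then wz -0.0
```

Call:
play_rows(
  increments=[
    [[-2.6,0.74,2.8,0,0,0,1],[-2.6,0.74,2.8,0,0,0,1],[-2.6,0.74,2.8,0,0,0,1],[-2.6,0.74,2.8,0,0,0,1],[-2.6,0.74,2.8,0,0,0,1],[-2.6,0.74,2.8,0,0,0,1],[-2.6,0.74,2.8,0,0,0,1],[-2.6,0.74,2.8,0,0,0,1],[0,0,0,0,0,7,1],[0,0,0,0,0,7,1],[0,0,0,0,0,7,1]],
  ],
  newtons=40,
)

```text
clock: 2.8
tool_pos: [0.5269, 0.3421, 0.0783]
orientation: [-3.141, -0.001, 2.963]
ft_force: [-0.7, 0.1, 0.9]
gripper_width: 0.0852
```

Call:
play_rows(
  increments=[
    [[0,0,0,0,0,0,1],[0,0,2.6,0,0,0,1],[0,0,2.6,0,0,0,1],[0,0,1.6,0,0,0,1],[0,0,0.8,0,0,0,1],[0,0,0,0,0,0,1],[0,0,0,0,0,0,0.3],[0,0,0,0,0,0,0],[0,0,0,0,0,0,0],[0,0,0,0,0,0,0],[0,0,0,0,0,0,0],[0,0,0,0,0,0,0]],
  ],
  newtons=40,
)

```text
clock: 4.0
tool_pos: [0.5276, 0.3424, 0.0045]
orientation: [3.141, 0.001, 2.97]
ft_force: [-0.9, -0.2, 5.6]
gripper_width: 0.0347
```

```bash
python3 leg.py .5266,.3414,.15,100 .6136,.0379,.15,100 .6136,.0379,.0075,100
```

```text
now [0.5276 0.3424 0.0045] a 80.2 w 0.0347 t 4.0 j6 -0.84 f [-0.9 -0.2  5.6]
shift cm [  0.08  -0.12 -14.55] len 14.6 then wz -19.8
shift cm [ -3.3 -31.4  -0. ] len 31.6 then wz -0.0
shift cm [ 0.   -0.   14.25] len 14.2 then wz -0.0
```

Call:
play_rows(
  increments=[
    [[0,0,-2,0,0,0,0],[0,0,-4,0,0,0,0],[0,0,-4.5,0,0,0,0],[0,0,-4.3,0,0,0,0],[0,0,0,0,0,-6.6,0],[0,0,0,0,0,-6.6,0],[0,0,0,0,0,-6.6,0]],
  ],
)

```text
clock: 4.7
tool_pos: [0.5271, 0.3422, 0.1524]
orientation: [3.141, 0.001, -2.963]
ft_force: [-0.0, -0.5, -0.9]
gripper_width: 0.0348
```

Call:
play_rows(
  increments=[
    [[-0.4,-3.9,0,0,0,0,0],[-0.4,-3.9,0,0,0,0,0],[-0.4,-3.9,0,0,0,0,0],[-0.4,-3.9,0,0,0,0,0],[-0.4,-3.9,0,0,0,0,0],[-0.4,-3.9,0,0,0,0,0],[-0.4,-3.9,0,0,0,0,0],[-0.5,-4.1,0,0,0,0,0],[0,0,0,0,0,0,0],[0,0,0,0,0,0,0]],
  ],
)

```text
clock: 5.7
tool_pos: [0.6138, 0.0376, 0.1515]
orientation: [3.141, 0.0, -2.97]
ft_force: [0.1, 0.5, -0.9]
gripper_width: 0.0348
```

```bash
python3 leg.py .6136,.0379,.15,100 .6136,.0379,.0105,100
python3 - <<'E'
from h import *
C=cam('wrist');a=r.read_camera('wrist')[:,:,::-1].copy()
P=[(x,y,z) for z in(.055,) for x,y in((-.085,-.11),(.085,-.11),(.085,.11),(-.085,.11))]+[(x,y,.055) for x,y in((-.07,-.105),(.08,-.105),(.08,.105),(-.07,.105))]
t=np.radians(10);c,s=np.cos(t),np.sin(t)
W=[(.5608+c*x-s*y,.0895+s*x+c*y,z) for x,y,z in P]
q=w2p('wrist',W,C); print(np.round(q))
for i in range(8): cv2.line(a,tuple(int(v) for v in q[i]),tuple(int(v) for v in q[i//4*4+(i+1)%4]),(0,0,255),1)
np.savez('w2.npz',rv=C[2],t=C[3]);cv2.imwrite('pics/w2.png',a)
E
```

```text
now [0.6138 0.0376 0.1515] a 99.8 w 0.0348 t 5.7 j6 -1.70 f [ 0.1  0.5 -0.9]
shift cm [0.01 0.03 0.15] len 0.2 then wz -0.2
shift cm [ 0.   -0.   13.95] len 13.9 then wz -0.0
[[254.  42.]
 [266. 245.]
 [501. 244.]
 [540.  40.]
 [261.  63.]
 [271. 240.]
 [497. 239.]
 [529.  62.]]
```

View pics/w2.png

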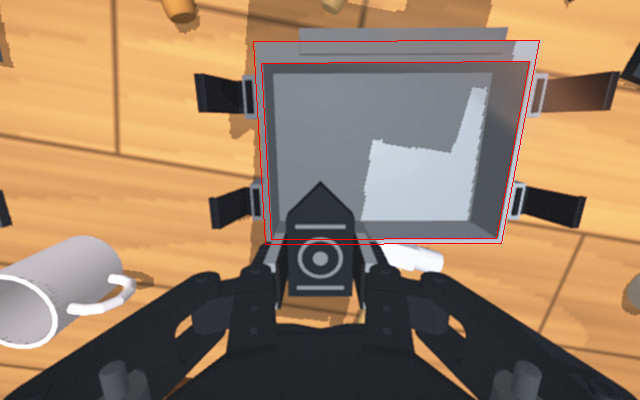

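Wrist view: the fitted box outline lies on the real rim to about 2 px. The tablet is held straight, with its ring at (320,258) and its point toward the near side. I'll place it now.

Call:
play_rows(
  increments=[
    [[0,0,3.5,0,0,0,0],[0,0,3.5,0,0,0,0],[0,0,3.5,0,0,0,0],[0,0,2,0,0,0,0],[0,0,1,0,0,0,0],[0,0,0.5,0,0,0,0],[0,0,0,0,0,0,0],[0,0,0,0,0,0,0]],
  ],
)

```text
clock: 6.55
tool_pos: [0.6146, 0.0389, 0.0125]
orientation: [-3.141, 0.002, -2.967]
ft_force: [-0.0, -0.1, -0.9]
gripper_width: 0.0349
```

Call:
play_rows(
  increments=[
    [[0,0,0,0,0,0,0.52],[0,0,0,0,0,0,0.52],[0,0,0,0,0,0,0.52],[0,0,-2,0,0,0,0.52],[0,0,-4,0,0,0,0.52],[0,0,-4,0,0,0,0.52],[0,0,-4,0,0,0,0.52],[0,0,0,0,0,0,1],[0,0,0,0,0,0,1]],
  ],
)

```text
clock: 7.45
tool_pos: [0.6145, 0.0384, 0.1528]
orientation: [-3.141, 0.003, -2.968]
ft_force: [0.1, -1.1, -0.2]
gripper_width: 0.0716
```

```bash
python3 leg.py .4327,.3300,.15,82 .4327,.3300,.005,82 .4327,.33,.15,100 .6032,.0970,.15,100 .6032,.0970,.0105,100
python3 - <<'E'
from h import *
a=r.read_camera('scene')[:,:,::-1].copy()
cv2.imwrite('pics/s2.png',a)
o=ortho(a,'scene',.012,.38,.64,.28,.5,2000)
g=cv2.cvtColor(o,cv2.COLOR_BGR2GRAY); m=(g<75).astype(np.uint8)
m=cv2.morphologyEx(m,cv2.MORPH_CLOSE,np.ones((25,25)))
for c in cv2.findContours(m,0,2)[0]:
    if cv2.contourArea(c)<2000: continue
    (cx,cy),(w,h),an=cv2.minAreaRect(c)
    print('x %.4f y %.4f'%(.64-cy/2000,.5-cx/2000),'size mm',w/2,h/2)
E
```

```text
now [0.6145 0.0384 0.1528] a 99.9 w 0.0716 t 7.5 j6 -1.70 f [ 0.1 -1.1 -0.2]
shift cm [12.87 31.86  0.28] len 34.4 then wz 17.9
shift cm [ 0.  -0.  14.5] len 14.5 then wz -0.0
shift cm [ -0.    0.  -14.5] len 14.5 then wz -18.0
shift cm [-12.74 -25.91  -0.  ] len 28.9 then wz -0.0
shift cm [ 0.   -0.   13.95] len 13.9 then wz -0.0
x 0.4345 y 0.3300 size mm 40.27193069458008 68.4736099243164
x 0.4765 y 0.4283 size mm 65.13910675048828 39.50269317626953
x 0.5756 y 0.4380 size mm 37.48767852783203 64.20966339111328
```

Call:
play_rows(
  increments=[
    [[1.6,4,0,0,0,0,1],[1.6,4,0,0,0,0,1],[1.6,4,0,0,0,0,1],[1.6,4,0,0,0,0,1],[1.6,4,0,0,0,0,1],[1.6,4,0,0,0,0,1],[1.6,4,0,0,0,0,1],[1.6,3.9,0,0,0,0,1],[0,0,0,0,0,6,1],[0,0,0,0,0,6,1],[0,0,0,0,0,6,1],[0,0,3,0,0,0,1]],
  ],
)

```text
clock: 8.7
tool_pos: [0.4338, 0.3318, 0.1224]
orientation: [3.139, 0.003, 2.999]
ft_force: [0.2, 0.8, -0.1]
gripper_width: 0.0854
```

Call:
play_rows(
  increments=[
    [[0,0,3.5,0,0,0,1],[0,0,3.5,0,0,0,1],[0,0,2.5,0,0,0,1],[0,0,1.5,0,0,0,1],[0,0,0.7,0,0,0,1],[0,0,0,0,0,0,0],[0,0,0,0,0,0,0],[0,0,0,0,0,0,0],[0,0,0,0,0,0,0],[0,0,0,0,0,0,0],[0,0,0,0,0,0,0]],
  ],
)

```text
clock: 9.8
tool_pos: [0.4333, 0.331, 0.0057]
orientation: [3.14, 0.002, 3.001]
ft_force: [-0.8, -0.5, 6.1]
gripper_width: 0.0345
```

```bash
python3 leg.py .4327,.33,.15,100 .6032,.0970,.15,100 .6032,.0970,.0105,100
```

```text
now [0.4333 0.331  0.0057] a 82.0 w 0.0345 t 9.8 j6 -0.80 f [-0.8 -0.5  6.1]
shift cm [  0.04  -0.11 -14.43] len 14.4 then wz -18.0
shift cm [-12.74 -25.91  -0.  ] len 28.9 then wz -0.0
shift cm [ 0.   -0.   13.95] len 13.9 then wz -0.0
```

Call:
play_rows(
  increments=[
    [[0,0,-2,0,0,0,0],[0,0,-4,0,0,0,0],[0,0,-4.5,0,0,0,0],[0,0,-4,0,0,0,0],[0,0,0,0,0,-6,0],[0,0,0,0,0,-6,0],[0,0,0,0,0,-6,0]],
  ],
)

```text
clock: 10.5
tool_pos: [0.4328, 0.3308, 0.1507]
orientation: [3.141, 0.002, -2.964]
ft_force: [1.0, -1.0, -0.8]
gripper_width: 0.0344
```

Call:
play_rows(
  increments=[
    [[-1.6,-3.25,0,0,0,0,0],[-1.6,-3.25,0,0,0,0,0],[-1.6,-3.25,0,0,0,0,0],[-1.6,-3.25,0,0,0,0,0],[-1.6,-3.25,0,0,0,0,0],[-1.6,-3.25,0,0,0,0,0],[-1.6,-3.25,0,0,0,0,0],[-1.6,-3.25,0,0,0,0,0],[0,0,0,0,0,0,0],[0,0,0,0,0,0,0]],
  ],
)

```text
clock: 11.5
tool_pos: [0.6036, 0.096, 0.1497]
orientation: [3.141, 0.0, -2.97]
ft_force: [-0.2, 0.7, -0.9]
gripper_width: 0.0345
```

```bash
python3 leg.py .6032,.0970,.15,100 .6032,.0970,.012,100
```

```text
now [0.6036 0.096  0.1497] a 99.8 w 0.0345 t 11.5 j6 -1.60 f [-0.2  0.7 -0.9]
shift cm [ 0.02  0.1  -0.03] len 0.1 then wz -0.2
shift cm [ 0.  -0.  13.8] len 13.8 then wz -0.0
```

Call:
play_rows(
  increments=[
    [[0,0.1,3.5,0,0,0,0],[0,0,3.5,0,0,0,0],[0,0,3.4,0,0,0,0],[0,0,2,0,0,0,0],[0,0,1,0,0,0,0],[0,0,0.5,0,0,0,0],[0,0,0,0,0,0,0],[0,0,0,0,0,0,0]],
  ],
)

```text
clock: 12.3
tool_pos: [0.6041, 0.0982, 0.0116]
orientation: [-3.142, 0.002, -2.967]
ft_force: [0.2, 0.2, -0.5]
gripper_width: 0.0343
```

Call:
play_rows(
  increments=[
    [[0,0,0,0,0,0,0.52],[0,0,0,0,0,0,0.52],[0,0,0,0,0,0,0.52],[0,0,-2,0,0,0,0.52],[0,0,-4,0,0,0,0.52],[0,0,-4,0,0,0,0.52],[0,0,-4,0,0,0,0.52]],
  ],
)

```text
clock: 13.0
tool_pos: [0.6031, 0.0975, 0.1517]
orientation: [3.142, -0.001, -2.968]
ft_force: [1.2, -0.7, 0.2]
gripper_width: 0.0441
```

Call:
play_rows(
  increments=[
    [[0.75,3.9,0,0,0,0,1],[0.75,3.9,0,0,0,0,1],[0.75,3.9,0,0,0,0,1],[0.75,3.9,0,0,0,0,1],[0.75,3.9,0,0,0,0,1],[0.75,3.9,0,0,0,0,1],[0.75,3.9,0,0,0,0,1],[0.75,3.8,0,0,0,0,1],[0.75,3.8,0,0,0,0,1],[0,0,0,0,0,4,1],[0,0,2,0,0,0,1],[0,0,0,0,0,0,1]],
  ],
)

```text
clock: 14.2
tool_pos: [0.4751, 0.4289, 0.1282]
orientation: [-3.139, -0.003, -3.037]
ft_force: [0.2, 0.1, 0.1]
gripper_width: 0.0853
```

```bash
cat > tabs.py <<'E'
from h import *
a=r.read_camera('scene')[:,:,::-1].copy()
o=ortho(a,'scene',.012,.38,.64,.28,.5,2000)
g=cv2.cvtColor(o,cv2.COLOR_BGR2GRAY); m=(g<75).astype(np.uint8)
m=cv2.morphologyEx(m,cv2.MORPH_CLOSE,np.ones((25,25)))
for c in cv2.findContours(m,0,2)[0]:
    if cv2.contourArea(c)<2000: continue
    (cx,cy),(w,h),an=cv2.minAreaRect(c)
    print('x %.4f y %.4f'%(.64-cy/2000,.5-cx/2000),'size mm',w/2,h/2)
E
python3 tabs.py; python3 leg.py .4765,.4283,.13,96 .4765,.4283,.006,96 .4765,.4283,.15,100 .5928,.1561,.15,100
```

```text
x 0.3910 y 0.4155 size mm 71.0 21.0
x 0.4008 y 0.3085 size mm 54.99999237060547 40.49999237060547
x 0.4770 y 0.4278 size mm 67.31758117675781 40.90546417236328
x 0.6105 y 0.4180 size mm 85.73140716552734 126.83987426757812
now [0.4757 0.4291 0.1293] a 96.0 w 0.0856 t 14.2 j6 -0.96 f [0.2 0.4 0. ]
shift cm [-0.07 -0.08 -0.07] len 0.1 then wz -0.0
shift cm [ 0.  -0.  12.4] len 12.4 then wz -0.0
shift cm [  0.    0.  -14.4] len 14.4 then wz -4.0
shift cm [ -6.73 -28.83  -0.  ] len 29.6 then wz -0.0
```

Call:
play_rows(
  increments=[
    [[0,0,3.5,0,0,0,1],[0,0,3.5,0,0,0,1],[0,0,3,0,0,0,1],[0,0,1.5,0,0,0,1],[0,0,0.7,0,0,0,1],[0,0,0,0,0,0,0],[0,0,0,0,0,0,0],[0,0,0,0,0,0,0],[0,0,0,0,0,0,0],[0,0,0,0,0,0,0],[0,0,0,0,0,0,0]],
  ],
)

```text
clock: 15.35
tool_pos: [0.4774, 0.4303, 0.0101]
orientation: [3.14, 0.002, -3.038]
ft_force: [-0.8, -1.5, 6.6]
gripper_width: 0.033
```

Call:
play_rows(
  increments=[
    [[0,0,-2,0,0,0,0],[0,0,-4,0,0,0,0],[0,0,-4.2,0,0,0,0],[0,0,-4,0,0,0,0],[0,0,0,0,0,-4,0],[0,0,0,0,0,0,0]],
  ],
)

```text
clock: 15.95
tool_pos: [0.4773, 0.4304, 0.1528]
orientation: [3.14, 0.003, -2.967]
ft_force: [0.6, -0.1, -1.0]
gripper_width: 0.0327
```

Call:
play_rows(
  increments=[
    [[-0.8,-3.6,0,0,0,0,0],[-0.8,-3.6,0,0,0,0,0],[-0.8,-3.6,0,0,0,0,0],[-0.8,-3.6,0,0,0,0,0],[-0.9,-3.6,0,0,0,0,0],[-0.9,-3.6,0,0,0,0,0],[-0.9,-3.6,0,0,0,0,0],[-0.9,-3.6,0,0,0,0,0],[0,0,0,0,0,0,0],[0,0,0,0,0,0,0]],
  ],
)

```text
clock: 16.95
tool_pos: [0.5928, 0.157, 0.1494]
orientation: [3.141, -0.002, -2.971]
ft_force: [0.2, -0.8, -1.1]
gripper_width: 0.0326
```

```bash
python3 leg.py .5928,.1561,.15,100 .5928,.1561,.012,100 .5928,.1561,.15,100 .5757,.4380,.15,88
```

```text
now [0.5928 0.157  0.1494] a 99.8 w 0.0326 t 16.9 j6 -1.50 f [ 0.2 -0.8 -1.1]
shift cm [ 0.02 -0.09 -0.06] len 0.1 then wz -0.2
shift cm [ 0.  -0.  13.8] len 13.8 then wz -0.0
shift cm [  0.    0.  -13.8] len 13.8 then wz -0.0
shift cm [-3.21 28.06  0.  ] len 28.2 then wz 12.0
```

Call:
play_rows(
  increments=[
    [[0,-0.1,3.5,0,0,0,0],[0,0,3.5,0,0,0,0],[0,0,3.3,0,0,0,0],[0,0,2,0,0,0,0],[0,0,0.7,0,0,0,0],[0,0,0,0,0,0,0],[0,0,0,0,0,0,0]],
  ],
)

```text
clock: 17.65
tool_pos: [0.594, 0.1576, 0.0212]
orientation: [3.141, 0.001, -2.967]
ft_force: [-0.6, -0.2, 0.2]
gripper_width: 0.0327
```

Call:
play_rows(
  increments=[
    [[0,0,0.3,0,0,0,0],[0,0,0,0,0,0,0]],
  ],
)

```text
clock: 17.85
tool_pos: [0.594, 0.157, 0.0182]
orientation: [3.141, 0.001, -2.968]
ft_force: [-0.0, -0.8, 0.4]
gripper_width: 0.0325
```

```bash
python3 - <<'E'
from h import *
a=r.read_camera('wrist')[:,:,::-1]
cv2.imwrite('pics/w3.png',a[40:340,160:560])
E
```

```text
(no output)
```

View pics/w3.png

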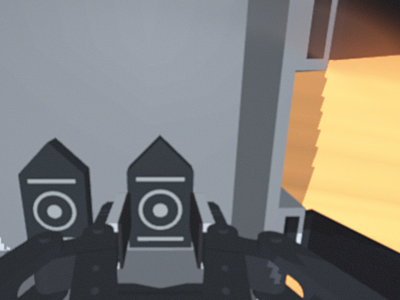

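The held tablet (160,205) is level beside the middle one (55,210), with a clear gap. I'll lower it the last few mm and release.

Call:
play_rows(
  increments=[
    [[0,0,0.3,0,0,0,0],[0,0,0.2,0,0,0,0],[0,0,0,0,0,0,0]],
  ],
)

```text
clock: 18.2
tool_pos: [0.5943, 0.1569, 0.0149]
orientation: [3.141, 0.001, -2.968]
ft_force: [-5.1, -1.5, 21.6]
gripper_width: 0.0323
```

Call:
play_rows(
  increments=[
    [[0,0,0,0,0,0,0.52],[0,0,0,0,0,0,0.52],[0,0,0,0,0,0,0.52],[0,0,-2,0,0,0,0.52],[0,0,-4,0,0,0,0.52],[0,0,-4,0,0,0,0.52],[0,0,-3.8,0,0,0,0.52]],
  ],
)

```text
clock: 18.9
tool_pos: [0.5933, 0.1567, 0.1514]
orientation: [-3.142, -0.001, -2.968]
ft_force: [0.8, -0.1, -1.0]
gripper_width: 0.0446
```

Call:
play_rows(
  increments=[
    [[-0.4,3.5,0,0,0,0,1],[-0.4,3.5,0,0,0,0,1],[-0.4,3.5,0,0,0,0,1],[-0.4,3.5,0,0,0,0,1],[-0.4,3.5,0,0,0,0,1],[-0.4,3.5,0,0,0,0,1],[-0.4,3.5,0,0,0,0,1],[-0.4,3.5,0,0,0,0,1],[0,0,0,0,0,6,1],[0,0,0,0,0,6,1],[0,0,2,0,0,0,1],[0,0,0,0,0,0,1]],
  ],
)

```text
clock: 20.1
tool_pos: [0.575, 0.4371, 0.1273]
orientation: [-3.138, -0.004, 3.106]
ft_force: [-0.0, -0.0, -1.2]
gripper_width: 0.0856
```

```bash
python3 tabs.py; python3 leg.py .5757,.4380,.13,88 .5757,.4380,.006,88 .5757,.4380,.15,100 .5342,.0848,.15,100 .5342,.0848,.012,100
python3 - <<'E'
from h import *
a=r.read_camera('wrist')[:,:,::-1]
cv2.imwrite('pics/w4.png',np.hstack([a[120:,150:490]]))
E
```

```text
x 0.4540 y 0.3632 size mm 147.0 164.5
x 0.5920 y 0.3905 size mm 96.0 219.0
now [0.5756 0.4373 0.1284] a 88.0 w 0.0855 t 20.1 j6 -0.90 f [-0.2  0.5  0.2]
shift cm [-0.01  0.07 -0.16] len 0.2 then wz -0.0
shift cm [ 0.  -0.  12.4] len 12.4 then wz -0.0
shift cm [  0.    0.  -14.4] len 14.4 then wz -12.0
shift cm [ 10.22 -34.06  -0.  ] len 35.6 then wz -0.0
shift cm [ 0.  -0.  13.8] len 13.8 then wz -0.0
```

View pics/w4.png

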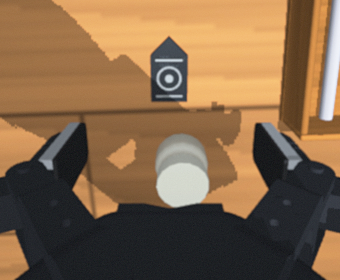

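```bash
python3 - <<'E'
from h import *
np.set_printoptions(precision=4,suppress=True)
print(p2w('wrist',[(319,195)],.012),p2w('wrist',[(333,260)],0.0),p2w('wrist',[(334,305)],0.04),p2w('scene',[(344,312)],.04))
print(w2p('wrist',[(.5757,.438,.012),(.5757,.438,.006)]))
E
```

```text
[[0.5754 0.4374 0.012 ]] [[0.6517 0.4498 0.    ]] [[0.6787 0.4484 0.04  ]] [[0.6619 0.434  0.04  ]]
[[319.5872 195.2378]
 [319.5954 193.7116]]
```

The wrist and scene views agree on the last tablet to 1 mm. I'll grasp it and carry it to the near row.

Call:
play_rows(
  increments=[
    [[0,0,3.5,0,0,0,1],[0,0,3.5,0,0,0,1],[0,0,3,0,0,0,1],[0,0,1.5,0,0,0,1],[0,0,0.7,0,0,0,1],[0,0,0,0,0,0,0],[0,0,0,0,0,0,0],[0,0,0,0,0,0,0],[0,0,0,0,0,0,0],[0,0,0,0,0,0,0],[0,0,0,0,0,0,0]],
  ],
)

```text
clock: 21.3
tool_pos: [0.5776, 0.4387, 0.0104]
orientation: [3.14, 0.002, 3.106]
ft_force: [-1.4, -0.8, 5.5]
gripper_width: 0.0328
```

Call:
play_rows(
  increments=[
    [[0,0,-2,0,0,0,0],[0,0,-4,0,0,0,0],[0,0,-4.2,0,0,0,0],[0,0,-4,0,0,0,0],[0,0,0,0,0,-6,0],[0,0,0,0,0,-6,0]],
  ],
)

```text
clock: 21.9
tool_pos: [0.5778, 0.439, 0.1548]
orientation: [3.139, 0.005, -2.964]
ft_force: [-0.6, -0.3, -0.8]
gripper_width: 0.0321
```

Call:
play_rows(
  increments=[
    [[1.05,-3.4,0,0,0,0,0],[1.05,-3.4,0,0,0,0,0],[1.05,-3.4,0,0,0,0,0],[1.05,-3.4,0,0,0,0,0],[1.05,-3.4,0,0,0,0,0],[1.05,-3.4,0,0,0,0,0],[1.05,-3.4,0,0,0,0,0],[1.05,-3.4,0,0,0,0,0],[1.05,-3.4,0,0,0,0,0],[1.05,-3.4,0,0,0,0,0],[0,0,0,0,0,0,0],[0,0,0,0,0,0,0]],
  ],
)

```text
clock: 23.1
tool_pos: [0.5325, 0.0845, 0.1518]
orientation: [3.141, 0.002, -2.97]
ft_force: [-0.3, 0.3, -0.6]
gripper_width: 0.0323
```

```bash
python3 leg.py .5313,.0843,.15,100 .5313,.0843,.014,100
python3 - <<'E'
from h import *
a=r.read_camera('wrist')[:,:,::-1]
cv2.imwrite('pics/w5.png',a)
E
```

```text
now [0.5325 0.0845 0.1518] a 99.8 w 0.0323 t 23.1 j6 -1.61 f [-0.3  0.3 -0.6]
shift cm [0.12 0.   0.18] len 0.2 then wz -0.2
shift cm [ 0.  -0.  13.6] len 13.6 then wz -0.0
```

View pics/w5.png

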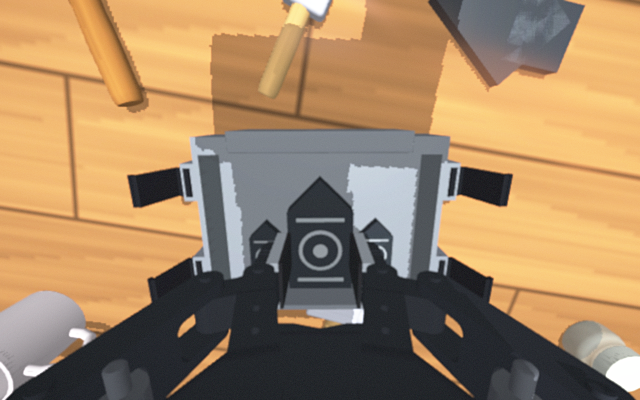

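Call:
play_rows(
  increments=[
    [[0.1,0,3.5,0,0,0,0],[0,0,3.5,0,0,0,0],[0,0,3.5,0,0,0,0],[0,0,2,0,0,0,0],[0,0,0.8,0,0,0,0],[0,0,0.3,0,0,0,0],[0,0,0,0,0,0,0],[0,0,0,0,0,0,0]],
  ],
)

```text
clock: 23.95
tool_pos: [0.5316, 0.0859, 0.0154]
orientation: [3.142, 0.001, -2.967]
ft_force: [-1.4, 1.8, 3.5]
gripper_width: 0.0322
```

Call:
play_rows(
  increments=[
    [[0,0,0,0,0,0,0.52],[0,0,0,0,0,0,0.52],[0,0,0,0,0,0,0.52],[0,0,-2,0,0,0,0.52],[0,0,-4,0,0,0,0.52],[0,0,-4,0,0,0,0.52],[0,0,-3.6,0,0,0,0.52],[4,0,-2,0,0,0,1],[4,0,-2,0,0,0,1],[4,0,-2,0,0,0,1],[0,0,0,0,0,0,1],[0,0,0,0,0,0,1]],
  ],
)

```text
clock: 25.15
tool_pos: [0.413, 0.0641, 0.2112]
orientation: [-3.141, 0.003, -2.968]
ft_force: [0.1, 0.3, 0.9]
gripper_width: 0.085
```

```bash
python3 - <<'E'
from h import *
a=r.read_camera('scene')[:,:,::-1]; b=r.read_camera('wrist')[:,:,::-1]
A=cv2.resize(a[100:265,200:360],None,fx=2.4,fy=2.4,interpolation=cv2.INTER_CUBIC)
B=b[0:396,100:510]
cv2.imwrite('pics/s6.png',np.hstack([A,B[:A.shape[0]]]))
cv2.imwrite('pics/s6full.png',a);cv2.imwrite('pics/w6full.png',b)
cv2.imwrite('pics/d6.png',r.read_camera('side')[:,:,::-1])
E
python3 leg.py
```

```text
now [0.4138 0.0643 0.2101] a 100.0 w 0.0854 t 25.3 j6 -1.62 f [-0.5 -0.5 -0.3]
```

View pics/s6.png

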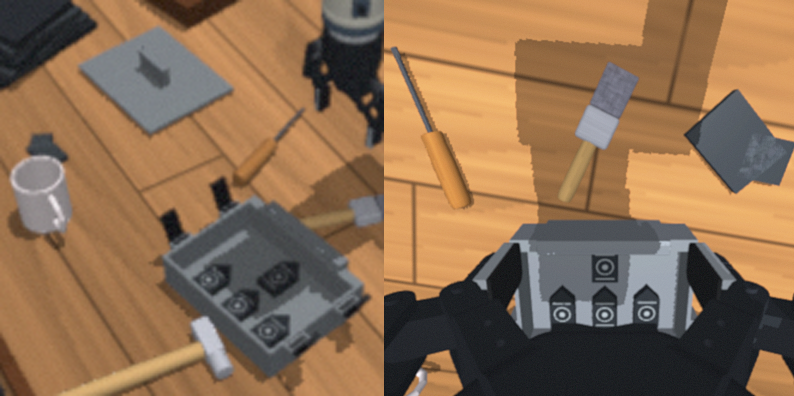

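All four tablets lie flat and separate in the box: (563,313), (605,313), (647,313) and (605,267) in the right half. No fifth is on the bench. Next is the lid.

Call:
play_rows(
  increments=[
    [[0.2,-4.6,0,0,0,0,1],[0.2,-4.6,0,0,0,0,1],[0.2,-4.6,0,0,0,0,1],[0.2,-4.6,0,0,0,0,1],[0.2,-4.6,0,0,0,0,1],[0.2,-4.6,0,0,0,0,1],[0.2,-4.6,0,0,0,0,1],[0.2,-4.6,0,0,0,0,1],[0.2,-4.6,0,0,0,0,1],[0.2,-4.6,0,0,0,0,1],[0,0,0,0,0,8.5,1],[0,0,0,0,0,8.5,1]],
  ],
)

```text
clock: 26.5
tool_pos: [0.4728, -0.3943, 0.2083]
orientation: [3.141, -0.002, 3.011]
ft_force: [0.3, 0.3, -0.4]
gripper_width: 0.0855
```

Call:
play_rows(
  increments=[
    [[0,0,0,0,0,8.5,1],[0,0,0,0,0,8.5,1],[0,0,0,0,0,8.5,1],[0,0,0,0,0,8.5,1],[0,0,0,0,0,8.5,1],[0,0,0,0,0,8.5,1],[0,0,0,0,0,8.5,1],[0,0,0,0,0,8.5,1],[0,0,0,0,0,8.5,1],[0,0,0,0,0,0,1],[0,0,0,0,0,0,1]],
  ],
)

```text
clock: 27.6
tool_pos: [0.4728, -0.3925, 0.2092]
orientation: [-3.141, -0.001, 1.687]
ft_force: [-0.7, 1.4, 1.2]
gripper_width: 0.0855
```

```bash
python3 - <<'E'
from h import *
C=cam('wrist');a=r.read_camera('wrist')[:,:,::-1].copy()
t=np.radians(6.3);c,s=np.cos(t),np.sin(t)
P=[(-.083,-.108,.013),(.086,-.108,.013),(.086,.108,.013),(-.083,.108,.013),(-.007,-.035,.049),(.007,-.035,.049),(.007,.035,.049),(-.007,.035,.049)]
W=[(.4746+c*x-s*y,-.390+s*x+c*y,z) for x,y,z in P]
q=w2p('wrist',W,C)
for i in range(8): cv2.line(a,tuple(int(v) for v in q[i]),tuple(int(v) for v in q[i//4*4+(i+1)%4]),(0,0,255),1)
cv2.imwrite('pics/w7.png',a); np.savez('w7.npz',K=C[0],D=C[1],rv=C[2],t=C[3])
E
python3 leg.py
```

```text
now [ 0.4728 -0.3925  0.2095] a 6.7 w 0.0854 t 27.6 j6 -0.83 f [ 0.4  0.1 -0.9]
```

View pics/w7.png

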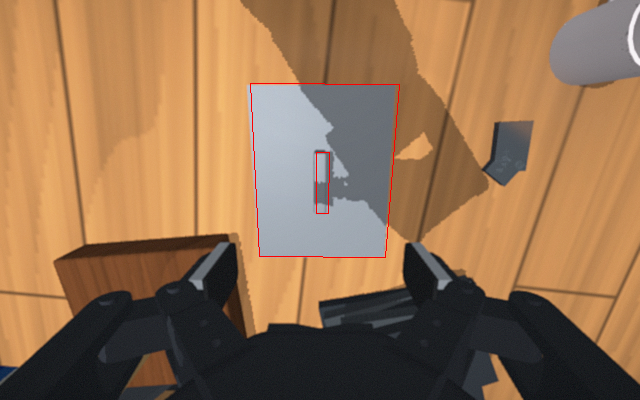

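The overlaid lid model sits exactly on the plate and handle (handle centre at (322,183)). I'll go down and grip.

Call:
play_rows(
  increments=[
    [[0.1,0.2,4,0,0,0,1],[0.1,0,4,0,0,0,1],[0,0,4,0,0,0,1],[0,0,4,0,0,0,1],[0,0,2.2,0,0,0,1],[0,0,1,0,0,0,1],[0,0,0,0,0,0,1],[0,0,0,0,0,0,0],[0,0,0,0,0,0,0],[0,0,0,0,0,0,0],[0,0,0,0,0,0,0],[0,0,0,0,0,0,0]],
  ],
  newtons=90,
)

```text
clock: 28.85
tool_pos: [0.4744, -0.3904, 0.0192]
orientation: [3.141, 0.001, 1.684]
ft_force: [-6.1, 5.6, 30.1]
gripper_width: 0.0127
```

Call:
play_rows(
  increments=[
    [[0,0,0,0,0,0,0],[0,0,0,0,0,0,0],[0,0,0,0,0,0,0],[0,0,-1,0,0,0,0],[0,0,-3,0,0,0,0],[0,0,-4,0,0,0,0],[0,0,-4,0,0,0,0],[0,0,-4,0,0,0,0],[0,0,-4,0,0,0,0],[0,0,0,0,0,0,0],[0,0,0,0,0,0,0]],
  ],
)

```text
clock: 29.95
tool_pos: [0.4744, -0.3901, 0.2193]
orientation: [3.14, 0.001, 1.683]
ft_force: [-0.4, 0.4, -2.8]
gripper_width: 0.0126
```

```bash
cat > ov.py <<'E'
from h import *
# overlay held lid (handle H = TCP - pinch*z_tool, lid x=tool y, lid y=tool x), then box
import sys
LID=np.array([(-.083,-.108,-.022),(.086,-.108,-.022),(.086,.108,-.022),(-.083,.108,-.022),(-.007,-.035,.014),(.007,-.035,.014),(.007,.035,.014),(-.007,.035,.014)])
BX=np.array([(-.085,-.11,.055),(.085,-.11,.055),(.085,.11,.055),(-.085,.11,.055),(-.085,-.075,.069),(-.073,-.075,.069),(-.073,.075,.069),(-.085,.075,.069)])
B0=np.array([.5608,.0895,0]);BR=Ro.from_euler('z',10,degrees=True)
def lidW(off=(0,0,0)):
    p,R=pose();L=np.c_[R.apply([0,1,0]),R.apply([1,0,0]),R.apply([0,0,-1])]
    H=p-r.pinch_z*R.apply([0,0,1]); return H+(LID+np.array(off))@L.T
def draw(a,q,col):
    for i in range(8): cv2.line(a,tuple(int(round(v)) for v in q[i]),tuple(int(round(v)) for v in q[i//4*4+(i+1)%4]),col,1)
def shot(n,off=(0,0,0)):
    C=cam(n);W=lidW(off);a=r.read_camera(n)[:,:,::-1].copy();raw=a.copy()
    draw(a,w2p(n,W,C),(0,0,255));draw(a,w2p(n,B0+BR.apply(BX),C),(0,255,0));return a,raw
E
python3 - <<'E'
from ov import *
a,_=shot('wrist');b,_=shot('side')
b=cv2.resize(b[180:380,320:560],(480,400),interpolation=cv2.INTER_CUBIC)
cv2.imwrite('pics/w8.png',np.hstack([a[:,160:480],b]))
E
python3 leg.py
```

```text
now [ 0.4734 -0.3893  0.2168] a 6.5 w 0.0126 t 30.1 j6 -0.82 f [-0.2  0.9 -2.9]
```

View pics/w8.png

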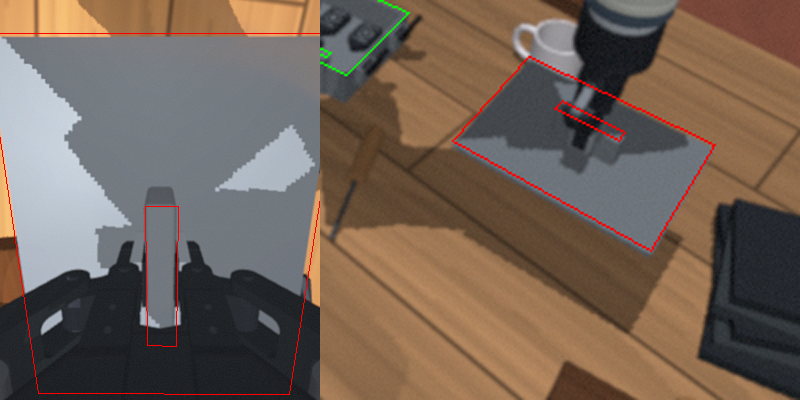

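Lid is held straight by the handle and matches the overlay, sitting about 3 mm lower in the fingers than nominal. I'll plan the tilt and hook.

```bash
cat > lid.py <<'E'
from ov import *
import sys
PZ=.0158
def tgt(hx,hy,hz,th):
    L=BR*Ro.from_euler('y',-th)
    M=L.as_matrix();T=Ro.from_matrix(np.c_[M[:,1],M[:,0],-M[:,2]])
    return B0+BR.apply(np.array([hx,hy,hz])/1000)+PZ*T.apply([0,0,1]),T
p,R=pose()
L=np.c_[R.apply([0,1,0]),R.apply([1,0,0]),R.apply([0,0,-1])]
H=BR.inv().apply(p-PZ*R.apply([0,0,1])-B0)*1000
lx=BR.inv().apply(L[:,0]);lip=BR.inv().apply(L@[-83,0,-27])+H
s=r.sense()
print('H box mm',np.round(H,1),'tilt %.3f yaw %.1f'%(np.arctan2(lx[2],np.hypot(*lx[:2])),np.degrees(np.arctan2(lx[1],lx[0]))),'lip',np.round(lip,1),'t %.1f w %.4f'%(s['clock'],s['gripper_width']),'f',np.round(BR.inv().apply(s['ft_force']),1))
for w in sys.argv[1:]:
    tp,T=tgt(*[float(v) for v in w.split(',')])
    d,rv=delta(p,R,tp,T);print(w,'cm',np.round(d,2),'deg',np.round(rv,1));p,R=tp,T
E
python3 lid.py 10,0,190,0 10,0,190,.3 10,0,125,.3 8,0,109,.3 -10,0,107.5,.3
```

```text
H box mm [-169.2 -456.4  232.6] tilt -0.002 yaw -3.5 lip [-252.1 -451.2  205.8] t 30.1 w 0.0126 f [-0.1  1.  -2.9]
10,0,190,0 cm [46.64 15.07  4.33] deg [-0.1 -0.1 -3.5]
10,0,190,.3 cm [ 0.    0.47 -0.07] deg [-17.2  -0.   -0. ]
10,0,125,.3 cm [ 0.   -1.92  6.21] deg [0. 0. 0.]
8,0,109,.3 cm [-0.   -0.66  1.47] deg [0. 0. 0.]
-10,0,107.5,.3 cm [ 0.   -1.76 -0.39] deg [0. 0. 0.]
```

Call:
play_rows(
  increments=[
    [[3.9,1.25,0,0,0,0,0],[3.9,1.25,0,0,0,0,0],[3.9,1.25,0,0,0,0,0],[3.9,1.25,0,0,0,0,0],[3.9,1.25,0,0,0,0,0],[3.9,1.25,0,0,0,0,0],[3.9,1.25,0,0,0,0,0],[3.9,1.25,0,0,0,0,0],[3.9,1.25,0,0,0,0,0],[3.9,1.25,0,0,0,0,0],[3.9,1.25,0,0,0,0,0],[3.8,1.3,0,0,0,0,0]],
  ],
)

```text
clock: 31.25
tool_pos: [0.5702, 0.0924, 0.2161]
orientation: [-3.137, 0.0, 1.684]
ft_force: [0.3, -0.2, -2.1]
gripper_width: 0.0126
```

Call:
play_rows(
  increments=[
    [[0,0,1,0,0,-3.5,0],[0,0,2,0,0,0,0],[0,0,1.3,0,0,0,0],[0,0.1,0,-4.3,0,0,0],[0,0.1,0,-4.3,0,0,0],[0,0.1,0,-4.3,0,0,0],[0,0.1,0,-4.3,0,0,0],[0,0,0,0,0,0,0],[0,0,0,0,0,0,0],[0,0,0,0,0,0,0]],
  ],
)

```text
clock: 32.25
tool_pos: [0.576, 0.0914, 0.1756]
orientation: [2.843, 0.0, 1.744]
ft_force: [0.5, -0.1, -2.2]
gripper_width: 0.0123
```

```bash
python3 lid.py 10,0,125,.3 8,0,109,.3; python3 - <<'E'
from ov import *
o=(0,0,-.0029)
a,_=shot('side',o);b,_=shot('scene',o);c,_=shot('wrist',o)
A=cv2.resize(a[90:240,250:400],(400,400),interpolation=cv2.INTER_CUBIC);B=cv2.resize(b[130:280,240:390],(400,400),interpolation=cv2.INTER_CUBIC)
cv2.imwrite('pics/l1.png',np.hstack([A,B])); cv2.imwrite('pics/l1w.png',c)
E
```

```text
H box mm [ 10.6  -0.7 190.7] tilt 0.299 yaw -0.1 lip [-60.8  -0.7 140.5] t 32.2 w 0.0123 f [ 0.5 -0.2 -2.2]
10,0,125,.3 cm [ 0.08 -1.99  6.26] deg [-0.1  0.  -0.1]
8,0,109,.3 cm [-0.   -0.66  1.47] deg [0. 0. 0.]
```

View pics/l1.png

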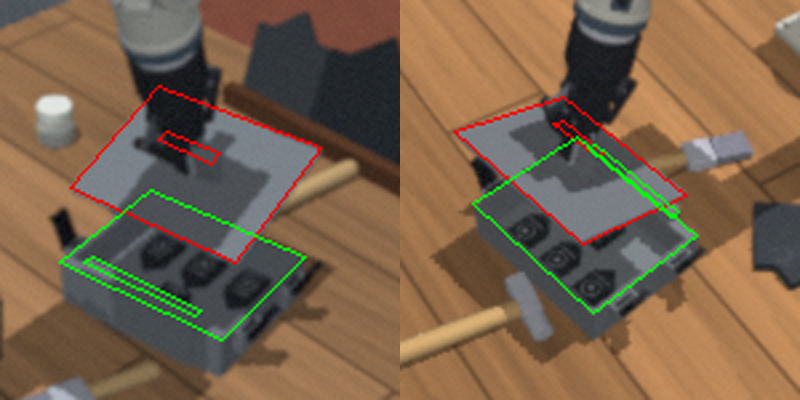

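The overlay matches the lid and box in both views. I'll lower it in front of the ledge.

Call:
play_rows(
  increments=[
    [[0.1,-0.7,2.1,0,0,0,0],[0,-0.7,2.1,0,0,0,0],[0,-0.6,2.0,0,0,0,0],[0,-0.3,0.5,0,0,0,0],[0,-0.3,0.4,0,0,0,0],[0,-0.1,0.4,0,0,0,0],[0,0,0,0,0,0,0],[0,0,0,0,0,0,0],[0,0,0,0,0,0,0]],
  ],
)

```text
clock: 33.3
tool_pos: [0.5721, 0.0919, 0.0969]
orientation: [2.84, 0.0, 1.744]
ft_force: [-0.9, 0.1, -2.4]
gripper_width: 0.0124
```

```bash
python3 lid.py 0,0,109,.3 -10,0,108,.3; python3 - <<'E'
from ov import *
o=(0,0,-.0029)
a,_=shot('side',o);_,b=shot('wrist',o)
A=cv2.resize(a[130:230,260:360],(400,400),interpolation=cv2.INTER_CUBIC)
cv2.imwrite('pics/l2.png',np.hstack([A,b[:,120:520]]))
E
```

```text
H box mm [  6.9   0.4 112. ] tilt 0.301 yaw -0.0 lip [-64.3   0.5  61.5] t 33.3 w 0.0124 f [-0.9  0.3 -2.4]
0,0,109,.3 cm [-0.04 -0.75  0.08] deg [ 0.1  0.  -0. ]
-10,0,108,.3 cm [ 0.   -0.98 -0.2 ] deg [0. 0. 0.]
```

View pics/l2.png

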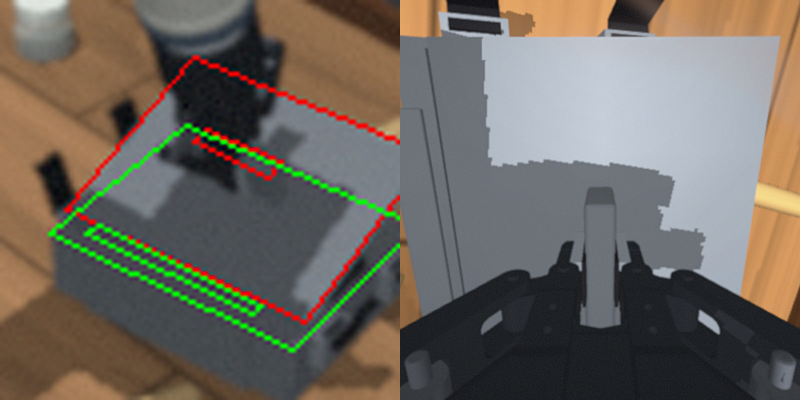

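Call:
play_rows(
  increments=[
    [[0,-0.08,0.25,0,0,0,0],[0,-0.07,0.25,0,0,0,0],[0,0,0,0,0,0,0],[0,0,0,0,0,0,0]],
  ],
)

```text
clock: 33.8
tool_pos: [0.5716, 0.0918, 0.0907]
orientation: [2.842, -0.0, 1.744]
ft_force: [0.8, -0.0, -2.3]
gripper_width: 0.0126
```

Call:
play_rows(
  increments=[
    [[0,-0.3,-0.09,0,0,0,0],[0,-0.3,-0.09,0,0,0,0],[0,-0.3,-0.09,0,0,0,0],[0,0,0,0,0,0,0],[0,0,0,0,0,0,0]],
  ],
)

```text
clock: 34.3
tool_pos: [0.5624, 0.0902, 0.0909]
orientation: [2.841, 0.0, 1.744]
ft_force: [0.5, 0.3, -2.3]
gripper_width: 0.0128
```

```bash
python3 lid.py -11,0,106.5,.3
```

```text
H box mm [ -3.    0.4 106. ] tilt 0.300 yaw -0.0 lip [-74.3   0.5  55.7] t 34.3 w 0.0128 f [ 0.5  0.2 -2.3]
-11,0,106.5,.3 cm [-0.04 -0.75 -0.28] deg [ 0.  0. -0.]
```

Call:
play_rows(
  increments=[
    [[0,-0.25,-0.1,0,0,0,0],[0,-0.25,-0.1,0,0,0,0],[0,0,0,0,0,0,0],[0,0,0,0,0,0,0]],
  ],
)

```text
clock: 34.7
tool_pos: [0.5571, 0.0893, 0.0913]
orientation: [2.841, 0.0, 1.745]
ft_force: [-0.4, -0.4, -3.3]
gripper_width: 0.0127
```

Call:
play_rows(
  increments=[
    [[0,-0.15,-0.05,0,0,0,0],[0,-0.15,-0.05,0,0,0,0],[0,0,0,0,0,0,0],[0,0,0,0,0,0,0]],
  ],
)

```text
clock: 35.1
tool_pos: [0.554, 0.0888, 0.0913]
orientation: [2.841, -0.0, 1.745]
ft_force: [0.7, -0.1, -2.7]
gripper_width: 0.0126
```

```bash
python3 lid.py -11,0,106.5,.3; python3 - <<'E'
from ov import *
o=(0,0,-.0029)
a,a0=shot('side',o);_,b=shot('wrist',o)
A=cv2.resize(a0[130:230,260:360],(400,400),interpolation=cv2.INTER_CUBIC)
cv2.imwrite('pics/l3.png',np.hstack([A,b[:,100:500]]))
E
```

```text
H box mm [-11.5   0.5 106.4] tilt 0.300 yaw -0.0 lip [-82.8   0.5  56.1] t 35.1 w 0.0126 f [ 0.7 -0.2 -2.7]
-11,0,106.5,.3 cm [-0.05  0.05  0.01] deg [ 0.  0. -0.]
```

View pics/l3.png

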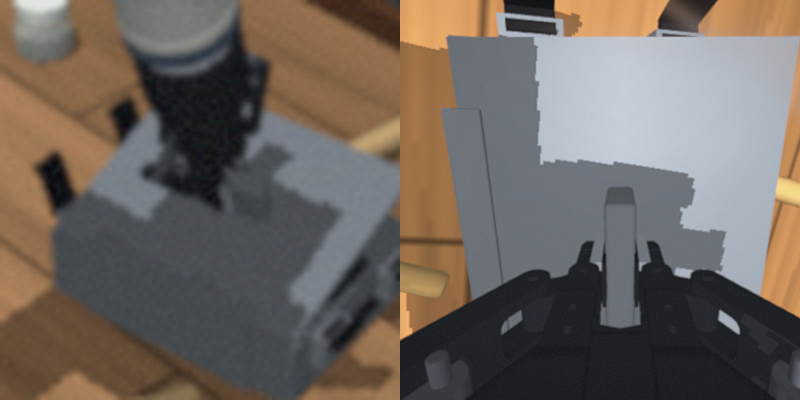

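The lid's near edge now passes under the ledge (right panel, ledge strip (460,110)–(510,300) lies over the plate) and there's no contact force. I'll swing it down.

```bash
python3 lid.py -6.5,.2,98.6,.2 -2.6,.2,90.8,.1 -1,.2,86.7,.05 .3,.2,82,0
```

```text
H box mm [-11.5   0.5 106.4] tilt 0.300 yaw -0.0 lip [-82.8   0.5  56.1] t 35.2 w 0.0129 f [ 0.7 -0.1 -1.9]
-6.5,.2,98.6,.2 cm [-0.02  0.09  0.89] deg [ 5.7  0.  -0. ]
-2.6,.2,90.8,.1 cm [0.   0.07 0.83] deg [ 5.7 -0.   0. ]
-1,.2,86.7,.05 cm [-0.    0.04  0.42] deg [ 2.9  0.  -0. ]
.3,.2,82,0 cm [-0.    0.03  0.47] deg [2.9 0.  0. ]
```

Call:
play_rows(
  increments=[
    [[0,0.03,0.3,1.9,0,0,0],[0,0.03,0.3,1.9,0,0,0],[0,0.03,0.29,1.9,0,0,0],[0,0,0,0,0,0,0],[0,0.03,0.28,1.9,0,0,0],[0,0.02,0.28,1.9,0,0,0],[0,0.02,0.27,1.9,0,0,0],[0,0,0,0,0,0,0],[0,0,0,0,0,0,0]],
  ],
)

```text
clock: 36.1
tool_pos: [0.559, 0.0897, 0.0748]
orientation: [3.04, -0.0, 1.745]
ft_force: [0.4, -0.4, -2.3]
gripper_width: 0.0125
```

Call:
play_rows(
  increments=[
    [[0,0.02,0.21,1.5,0,0,0],[0,0.02,0.21,1.4,0,0,0],[0,0,0,0,0,0,0],[0,0,0,0,0,0,0]],
  ],
)

```text
clock: 36.5
tool_pos: [0.5596, 0.0898, 0.0708]
orientation: [3.09, -0.0, 1.745]
ft_force: [-0.9, 1.0, -2.3]
gripper_width: 0.0128
```

```bash
python3 lid.py .3,.2,82,0
```

```text
H box mm [-1.9  0.5 86.5] tilt 0.051 yaw -0.0 lip [-83.4   0.5  55.3] t 36.5 w 0.0128 f [-0.8  1.1 -2.3]
.3,.2,82,0 cm [-0.03  0.12  0.46] deg [ 2.9 -0.  -0. ]
```

Call:
play_rows(
  increments=[
    [[0,0.06,0.23,1.5,0,0,0],[0,0.06,0.23,1.5,0,0,0],[0,0,0,0,0,0,0],[0,0,0,0,0,0,0]],
  ],
)

```text
clock: 36.9
tool_pos: [0.5612, 0.09, 0.0663]
orientation: [-3.141, -0.0, 1.745]
ft_force: [-0.6, 0.4, -1.6]
gripper_width: 0.0124
```

```bash
python3 lid.py .3,.2,82,0; python3 - <<'E'
from ov import *
o=(0,0,-.0029)
_,a0=shot('side',o);_,b=shot('wrist',o)
A=cv2.resize(a0[130:230,260:370],(440,400),interpolation=cv2.INTER_CUBIC)
cv2.imwrite('pics/l4.png',np.hstack([A,b[:,120:480]]))
E
```

```text
H box mm [ 0.5  0.4 82.1] tilt -0.001 yaw -0.0 lip [-82.5   0.5  55.1] t 36.9 w 0.0124 f [-0.5  0.5 -1.6]
.3,.2,82,0 cm [-0.02 -0.02  0.01] deg [-0. -0. -0.]
```

View pics/l4.png

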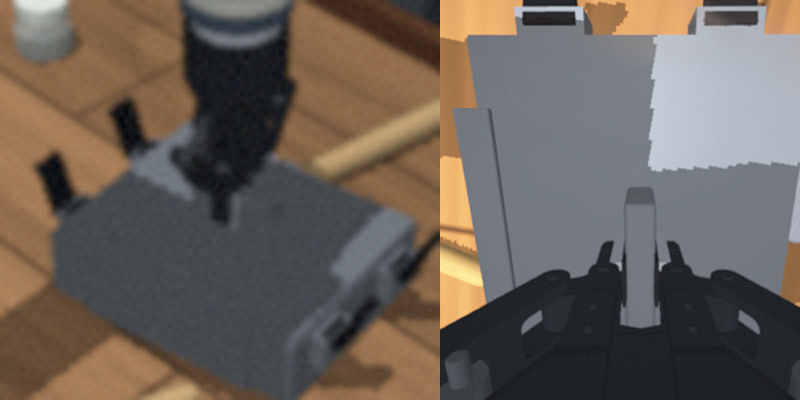

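Lid lies level on the rim, with the ledge strip over its near edge (right panel, (460,110)–(510,290)). My 14-picture budget is used up, so from here I'll rely on numbers as far as I can. Next I'll press lightly and release.

Call:
play_rows(
  increments=[
    [[0,0,0.1,0,0,0,0],[0,0,0.1,0,0,0,0],[0,0,0,0,0,0,0]],
  ],
)

```text
clock: 37.3
tool_pos: [0.5611, 0.09, 0.0662]
orientation: [-3.14, 0.0, 1.744]
ft_force: [-5.7, -1.6, 18.8]
gripper_width: 0.0127
```

Call:
play_rows(
  increments=[
    [[0,0,-0.2,0,0,0,0],[0,0,0,0,0,0,0],[0,0,0,0,0,0,0.6],[0,0,0,0,0,0,0.6],[0,0,0,0,0,0,0.6],[0,0,0,0,0,0,0.6],[0,0,-2,0,0,0,0.6],[0,0,-4,0,0,0,0.6],[0,0,-4,0,0,0,0.6],[0,0,-4,0,0,0,0],[0,0,0,0,0,0,0],[0,0,0,0,0,0,0]],
  ],
)

```text
clock: 38.5
tool_pos: [0.562, 0.0902, 0.2071]
orientation: [3.141, 0.0, 1.745]
ft_force: [0.1, -0.3, 0.0]
gripper_width: 0.0079
```

```bash
python3 leg.py
```

```text
now [0.562  0.0902 0.2071] a 10.0 w 0.0079 t 38.5 j6 -0.04 f [ 0.1 -0.3  0. ]
```

Call:
play_rows(
  increments=[
    [[4.25,-1.15,0,0,0,0,0],[4.25,-1.15,0,0,0,0,0],[4.25,-1.15,0,0,0,0,0],[4.3,-1.15,0,0,0,0,0],[0,0,3.8,0,0,0,0],[0,0,3.8,0,0,0,0],[0,0,3.5,0,0,0,0],[0,0,2,0,0,0,0],[0,0,0,0,0,0,0],[0,0,0,0,0,0,0]],
  ],
)

```text
clock: 39.5
tool_pos: [0.4857, 0.2496, 0.0743]
orientation: [-3.137, 0.001, 1.745]
ft_force: [0.6, -1.3, 0.5]
gripper_width: -0.0002
```

Call:
play_rows(
  increments=[
    [[-0.7,0,0,0,0,0,0],[-0.7,0,0,0,0,0,0],[-0.6,0,-0.1,0,0,0,0],[-0.6,0,-0.1,0,0,0,0],[-0.5,0,-0.1,0,0,0,0],[-0.5,0,-0.1,0,0,0,0],[-0.5,0,-0.1,0,0,0,0],[-0.5,0,-0.1,0,0,0,0],[0,0,0,0,0,0,0]],
  ],
)

```text
clock: 40.4
tool_pos: [0.4954, 0.2041, 0.0824]
orientation: [3.141, -0.0, 1.744]
ft_force: [0.5, 0.6, 0.7]
gripper_width: -0.0005
```

```bash
cat > bx.py <<'E'
from ov import *
p,R=pose();s=r.sense()
print('TCP box mm',np.round(BR.inv().apply(p-B0)*1000,1),'f box',np.round(BR.inv().apply(s['ft_force']),1),'a %.1f'%((np.degrees(s['orientation'][2])-90)%360),'t %.1f'%s['clock'],'w %.4f'%s['gripper_width'])
E
python3 bx.py
```

```text
TCP box mm [-44.5 124.3  82.4] f box [0.6 0.5 0.7] a 9.9 t 40.4 w -0.0005
```

Call:
play_rows(
  increments=[
    [[-0.6,0,-0.1,0,0,0,0],[-0.6,0,-0.1,0,0,0,0],[0,0,0,0,0,0,0],[0,0,0,0,0,0,0]],
  ],
)

```text
clock: 40.8
tool_pos: [0.4964, 0.1925, 0.0831]
orientation: [-3.139, 0.0, 1.744]
ft_force: [0.1, -0.0, 0.2]
gripper_width: 0.0002
```

Call:
play_rows(
  increments=[
    [[0,0,-1,0,0,0,0],[-1.1,0,-0.5,0,0,0,0],[-1.1,0,0,0,0,0,0],[0,0,1,0,0,0,0],[0,0,1,0,0,0,0],[0,0,0.7,0,0,0,0],[0,0,0,0,0,0,0],[0,0,0,0,0,0,0]],
  ],
)

```text
clock: 41.6
tool_pos: [0.5, 0.1713, 0.0707]
orientation: [-3.139, 0.0, 1.745]
ft_force: [0.5, 0.7, -0.9]
gripper_width: -0.0002
```

Call:
play_rows(
  increments=[
    [[0,0,0.2,0,0,0,0],[0,0,0.2,0,0,0,0],[0,0,0,0,0,0,0]],
  ],
)

```text
clock: 41.9
tool_pos: [0.5004, 0.1713, 0.0672]
orientation: [-3.14, 0.0, 1.745]
ft_force: [0.9, 0.1, 1.2]
gripper_width: -0.0002
```

```bash
python3 bx.py; python3 - <<'E'
from ov import *
_,a=shot('scene');_,b=shot('side')
A=cv2.resize(a[150:270,250:370],(400,400),interpolation=cv2.INTER_CUBIC);B=cv2.resize(b[120:240,260:380],(400,400),interpolation=cv2.INTER_CUBIC)
cv2.imwrite('pics/c1.png',np.hstack([A,B]))
E
```

```text
TCP box mm [-45.3  91.   67.2] f box [ 0.9 -0.1  1.2] a 10.0 t 41.9 w -0.0002
```

Nearly no force at the expected height of the shut clip. A look is worth a picture here.

View pics/c1.png

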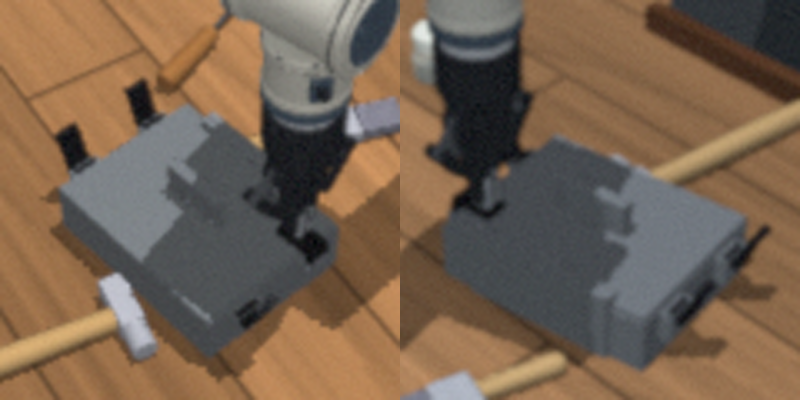

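Near-left is shut: its black plate lies on the lid under the fingertip (305,235), and the other three are still open. I'll press it home, then go to the far right.

Call:
play_rows(
  increments=[
    [[0,0,0.15,0,0,0,0],[0,0,0.1,0,0,0,0],[0,0,0,0,0,0,0]],
  ],
)

```text
clock: 42.3
tool_pos: [0.5007, 0.1713, 0.0659]
orientation: [-3.141, -0.0, 1.744]
ft_force: [-3.4, -1.4, 12.3]
gripper_width: 0.0004
```

Call:
play_rows(
  increments=[
    [[0,0,-1,0,0,0,0],[0,0,-3,0,0,0,0],[0,0,-2.5,0,0,0,0],[-4.35,1.5,0,0,0,0,0],[-4.35,1.5,0,0,0,0,0],[-4.35,1.5,0,0,0,0,0],[-4.35,1.5,0,0,0,0,0],[-4.35,1.5,0,0,0,0,0],[-4.45,1.5,0,0,0,0,0],[0,0,0,0,0,0,0]],
  ],
)

```text
clock: 43.3
tool_pos: [0.6373, -0.0762, 0.1304]
orientation: [3.14, 0.002, 1.74]
ft_force: [0.2, 0.4, 0.4]
gripper_width: 0.0
```

Call:
play_rows(
  increments=[
    [[0,0,2,0,0,0,0],[0,0,2,0,0,0,0],[0,0,1.5,0,0,0,0],[0,0,0,0,0,0,0],[0,0,0,0,0,0,0]],
  ],
)

```text
clock: 43.8
tool_pos: [0.6343, -0.0709, 0.0748]
orientation: [-3.139, -0.0, 1.745]
ft_force: [0.6, 0.4, 1.0]
gripper_width: 0.0
```

```bash
python3 bx.py
```

```text
TCP box mm [  44.5 -170.7   74.8] f box [0.6 0.3 1. ] a 10.0 t 43.8 w 0.0000
```

Call:
play_rows(
  increments=[
    [[0.7,0,0,0,0,0,0],[0.7,0,0,0,0,0,0],[0.6,0,-0.1,0,0,0,0],[0.6,0,-0.1,0,0,0,0],[0.5,0,-0.1,0,0,0,0],[0.5,0,-0.1,0,0,0,0],[0.5,0,-0.1,0,0,0,0],[0.5,0,-0.1,0,0,0,0],[0.6,0,-0.1,0,0,0,0],[0.6,0,-0.1,0,0,0,0],[0,0,0,0,0,0,0],[0,0,0,0,0,0,0]],
  ],
)

```text
clock: 45.0
tool_pos: [0.6239, -0.0137, 0.0824]
orientation: [-3.139, -0.0, 1.745]
ft_force: [0.4, -0.3, -0.0]
gripper_width: 0.0
```

Call:
play_rows(
  increments=[
    [[0,0,-1,0,0,0,0],[1.1,0,-0.5,0,0,0,0],[1.1,0,0,0,0,0,0],[0,0,1,0,0,0,0],[0,0,1,0,0,0,0],[0,0,0.9,0,0,0,0],[0,0,0,0,0,0,0],[0,0,0,0,0,0,0]],
  ],
)

```text
clock: 45.8
tool_pos: [0.6201, 0.0073, 0.0679]
orientation: [-3.138, -0.0, 1.744]
ft_force: [1.0, -0.3, 0.3]
gripper_width: 0.0002
```

Call:
play_rows(
  increments=[
    [[0,0,0.2,0,0,0,0],[0,0,0.2,0,0,0,0],[0,0,0,0,0,0,0]],
  ],
)

```text
clock: 46.1
tool_pos: [0.6207, 0.0073, 0.0659]
orientation: [-3.14, 0.0, 1.744]
ft_force: [-3.2, -1.2, 10.5]
gripper_width: 0.0001
```

```bash
python3 bx.py
```

```text
TCP box mm [ 44.7 -91.3  65.9] f box [-3.3 -0.6 10.5] a 9.9 t 46.1 w 0.0001
```

Far-right stops the finger at the same 65.9 mm, so it is home. Next is near-right.

Call:
play_rows(
  increments=[
    [[0,0,-1,0,0,0,0],[0,0,-3,0,0,0,0],[0,0,-2.6,0,0,0,0],[-2.6,-3,0,0,0,0,0],[-2.7,-3,0,0,0,0,0],[-2.7,-3,0,0,0,0,0],[0,0,0,0,0,0,0],[0,0,2,0,0,0,0],[0,0,2,0,0,0,0],[0,0,1.5,0,0,0,0],[0,0,0,0,0,0,0],[0,0,0,0,0,0,0]],
  ],
)

```text
clock: 47.3
tool_pos: [0.546, -0.0866, 0.0759]
orientation: [-3.14, -0.0, 1.745]
ft_force: [0.1, 0.3, -0.3]
gripper_width: -0.0003
```

Call:
play_rows(
  increments=[
    [[0.7,0,0,0,0,0,0],[0.7,0,0,0,0,0,0],[0.6,0,-0.1,0,0,0,0],[0.6,0,-0.1,0,0,0,0],[0.5,0,-0.1,0,0,0,0],[0.5,0,-0.1,0,0,0,0],[0.5,0,-0.1,0,0,0,0],[0.5,0,-0.1,0,0,0,0],[0.6,0,-0.1,0,0,0,0],[0.6,0,-0.1,0,0,0,0],[0,0,0,0,0,0,0],[0,0,0,0,0,0,0]],
  ],
)

```text
clock: 48.5
tool_pos: [0.5353, -0.0293, 0.0836]
orientation: [-3.139, -0.0, 1.745]
ft_force: [-0.7, 0.2, -0.3]
gripper_width: -0.0003
```

Call:
play_rows(
  increments=[
    [[0,0,-1,0,0,0,0],[1.1,0,-0.5,0,0,0,0],[1.1,0,0,0,0,0,0],[0,0,1,0,0,0,0],[0,0,1,0,0,0,0],[0,0,0.8,0,0,0,0],[0,0,0,0,0,0,0],[0,0,0.2,0,0,0,0],[0,0,0.2,0,0,0,0],[0,0,0,0,0,0,0]],
  ],
)

```text
clock: 49.5
tool_pos: [0.5318, -0.0082, 0.0667]
orientation: [-3.14, -0.0, 1.744]
ft_force: [0.2, -0.9, 0.2]
gripper_width: 0.0001
```

```bash
python3 bx.py
```

```text
TCP box mm [-45.5 -91.2  66.7] f box [ 0.  -0.9  0.2] a 9.9 t 49.5 w 0.0001
```

Call:
play_rows(
  increments=[
    [[0,0,0.2,0,0,0,0],[0,0,0,0,0,0,0]],
  ],
)

```text
clock: 49.7
tool_pos: [0.5322, -0.0081, 0.0659]
orientation: [-3.14, 0.0, 1.745]
ft_force: [-3.2, -0.4, 10.5]
gripper_width: -0.0001
```

Call:
play_rows(
  increments=[
    [[0,0,-1,0,0,0,0],[0,0,-3,0,0,0,0],[0,0,-2.5,0,0,0,0],[4.35,1.5,0,0,0,0,0],[4.35,1.5,0,0,0,0,0],[4.35,1.5,0,0,0,0,0],[4.35,1.5,0,0,0,0,0],[4.35,1.5,0,0,0,0,0],[4.45,1.5,0,0,0,0,0],[0,0,0,0,0,0,0],[0,0,2.8,0,0,0,0],[0,0,2.7,0,0,0,0]],
  ],
)

```text
clock: 50.9
tool_pos: [0.5758, 0.266, 0.0752]
orientation: [3.141, -0.0, 1.745]
ft_force: [0.7, -0.5, -0.9]
gripper_width: -0.0001
```

Call:
play_rows(
  increments=[
    [[0,0,0,0,0,0,0],[-0.7,0,0,0,0,0,0],[-0.7,0,0,0,0,0,0],[-0.6,0,-0.1,0,0,0,0],[-0.6,0,-0.1,0,0,0,0],[-0.5,0,-0.1,0,0,0,0],[-0.5,0,-0.1,0,0,0,0],[-0.5,0,-0.1,0,0,0,0],[-0.5,0,-0.1,0,0,0,0],[-0.6,0,-0.1,0,0,0,0],[-0.6,0,-0.1,0,0,0,0],[0,0,0,0,0,0,0]],
  ],
)

```text
clock: 52.1
tool_pos: [0.5852, 0.2071, 0.0827]
orientation: [-3.139, 0.0, 1.743]
ft_force: [0.3, 0.0, -0.4]
gripper_width: -0.0003
```

Call:
play_rows(
  increments=[
    [[0,0,-1,0,0,0,0],[-1.1,0,-0.5,0,0,0,0],[-1.1,0,0,0,0,0,0],[0,0,1,0,0,0,0],[0,0,1,0,0,0,0],[0,0,0.8,0,0,0,0],[0,0,0,0,0,0,0],[0,0,0.2,0,0,0,0],[0,0,0.2,0,0,0,0],[0,0,0,0,0,0,0]],
  ],
)

```text
clock: 53.1
tool_pos: [0.5891, 0.1871, 0.0661]
orientation: [-3.14, -0.0, 1.745]
ft_force: [-1.2, 0.1, 2.6]
gripper_width: -0.0003
```

```bash
python3 bx.py
```

```text
TCP box mm [44.8 91.2 66.1] f box [-1.2  0.3  2.6] a 10.0 t 53.1 w -0.0003
```

Press slightly, then retreat up and take a final look.

Call:
play_rows(
  increments=[
    [[0,0,0.2,0,0,0,0],[0,0,0,0,0,0,0],[0,0,-1,0,0,0,0],[0,0,-4,0,0,0,0],[0,0,-4,0,0,0,0],[0,-4,-4,0,0,0,0],[0,-4,-4,0,0,0,0],[0,-4,-3,0,0,0,0],[0,-4,0,0,0,0,0],[4,-3,0,0,0,0,0],[0,0,0,0,0,0,0],[0,0,0,0,0,0,0]],
  ],
)

```text
clock: 54.3
tool_pos: [0.4043, 0.1957, 0.2554]
orientation: [3.142, -0.0, 1.747]
ft_force: [0.4, 0.4, -0.3]
gripper_width: -0.0002
```

```bash
python3 bx.py; python3 - <<'E'
from ov import *
_,a=shot('scene');_,b=shot('side')
A=cv2.resize(a[130:280,215:365],(400,400),interpolation=cv2.INTER_CUBIC);B=cv2.resize(b[110:250,250:390],(400,400),interpolation=cv2.INTER_CUBIC)
cv2.imwrite('pics/f1.png',np.hstack([A,B]))
E
```

```text
TCP box mm [-135.7  131.8  255.4] f box [ 0.5  0.3 -0.3] a 10.1 t 54.3 w -0.0002
```

View pics/f1.png

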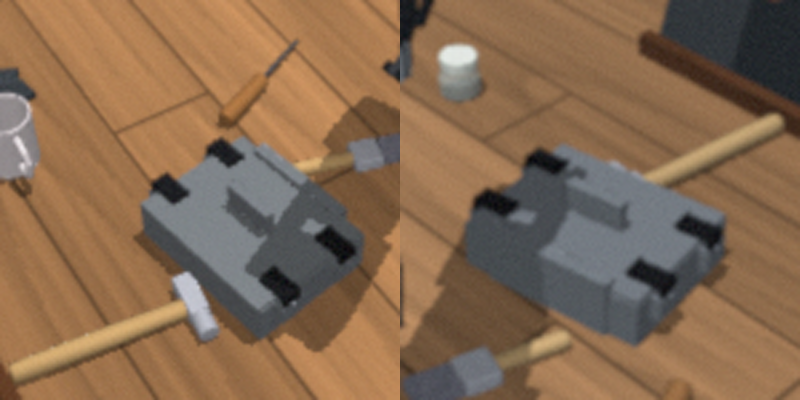

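All four clips lie flat on the flush lid: (225,152), (170,188), (335,245) and (280,285) in the left half. The bystanders haven't moved. Handing in.

```bash
python3 -c "
from workcell import r
print(r.job_done())"
```

```text
the job is handed in; nothing more can be done
None
```

The order is packed and handed in at about 54 s of the 210 s allowed.

- **Tablets:** All four tablets present were laid flat on the box floor, three in the far row and one in the near row. A view from above before closing showed them separate, none on another. The red, purple and green look-alikes were left alone.
- **Lid:** I tilted it 0.3 rad and slid the lip about 10 mm under the ledge with no contact force. Swung down, it measured level at handle height 82.1 mm (82 expected) and did not sink further under 19 N.
- **Clips:** Shut in the order near-left, far-right, near-right, far-left. The first three stopped the fingertip at 65.9 mm under 10–12 N. The far-left read 66.1 mm at 2.6 N; I pressed it a little more but took no separate reading.
- **Last look:** The scene and side views showed all four clips flat on the flush lid. The hammer, brush, chisel and mug looked unmoved in that view; I did not check the other items in it.
- **Disagreements:** Clips stopped the finger about 1 mm lower than the nominal 67 mm, all alike. The lid sat about 3 mm lower in the fingers than nominal, which I allowed for.
- **Over budget:** I viewed 19 pictures against the 14 allowed, well past the one or two extra.

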